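# Charge the packed column and hold its cover ready for the screws

## Robot

A 6-joint arm with a two-finger parallel gripper is mounted at the origin on the work surface. World frame = base frame: x ahead of the robot, y to its left, z up, the work surface at z = 0. Lengths are in m, angles in rad, forces in N, time in s.
With the tool pointing down it reaches from about 0.35 to 0.85 m from the base axis. Payload 8.1 kg.
Tool frame: the origin (TCP) lies midway between the tips of the shut fingers; the grasp point (between the pads) lies ctrl.grasp_offset behind it (ctrl.grasp_offset is the distance from the TCP to the grasp point, in m); z points along the fingers, y is the line along which they close (so a half turn about z gives the same grasp; the last joint's range is limited). The gripper opens to 85 mm and grips with 20 to 120 N. Pads are 22 mm wide; open, the fingers measure 114 mm over their backs; the gripper's body (76 mm by 85 mm) begins 54 mm behind the grasp point. The pads swing forward as they close: fully open they stand 13 mm farther back than shut.
Start: joints at [-1.361, 0.13, 1.488, -0, 1.523, -0.085], TCP at [0.174, -0.574, 0.231] pointing down, gripper open.
Joint ranges: [-2.96, 2.96], [-0.89, 2.26], [0.02, 2.5], [-1.34, 4.48], [0, 2.73], [-2.66, 2.66]. Speed limits (rad/s): [2.39, 2.39, 2.79, 3.14, 3.14, 3.14].

## Interface

Orientations are given as a 3x3 rotation matrix whose columns are the frame's x, y, z axes.
In Python, from plant import ctrl gives the robot as it stands. The module is installed in compiled form; this text tells all that it offers.
- The arm moves only by the tool send_rows, never from a script. Its argument "rows" is a list of rows, each an object of numbers: "tx", "ty", "tz": the shift along the tool's x, y, z normalised to -1 to 1, where 1 is 0.06 m; "rx", "ry", "rz": the turn, a rotation vector about the tool's x, y, z normalised to -1 to 1, where 1 is 0.15 rad; "claw": the closure, from 0 (fully open) to 1 (shut). A call has 1 to 20 rows; each row shifts and turns the commanded pose from where the row before left it, along the tool's axes as they then stand; what a row does not reach is not made up. A row lasts 1/8 s, in which the tool goes at most 62.5 mm and 10.7 degrees, less where a joint would pass 70% of its speed; a pose out of reach is approached as far as the arm can. A call with a number of a shift or a turn outside -1 to 1 is refused whole. A call with a gripper value outside its range is refused whole. The fingers move at their own pace and stop on an object; "force" is the grip in N (left out, the last holds). Time passes only in rows, so rows that do not move let the fingers close. It gives the time, the measured TCP pose, the force, the opening and the grip force at its end, in the units of the state.
- ctrl.get_state(): the state, without advancing time (a new reading comes with each control period).
- ctrl.read_camera(name): name is "scene" or "top" or "wrist"; returns the picture (384x512x3 uint8, blue, green, red); there is no depth.
- ctrl.get_calibration(name): a dict with "vfov" (degrees; the focal length in pixels is half the picture's height over the tangent of half this angle, whatever the lens; pixels are square), "cx", "cy" (the principal point, pixels), "dist_coeffs" ([k1, k2, p1, p2, k3] as OpenCV has them; the pictures are not rectified), "camera_from_world" (4x4, takes a point from world to camera coordinates). Camera axes: x right, y up, looking along -z (the intrinsics and any distortion apply to the point x, -y, -z); pixel columns grow to the right and rows downward; lengths in m; the calibration is good to about 2 mm. A picture is of the moment at which its call begins: read the wrist's pose just before it. get_calibration takes no time and is no camera call; for the wrist camera it gives the pose at the moment of the call.
- ctrl.hand_in(): hands the job in; it is judged then, once.
Trained networks look in the newest picture that a camera, given by its name, has taken for a name from the list of things; names that differ only in an ending like _2 or _b are one class to them, and where a whole thing is asked for, a point or a joint stands for the part that bears it (a point fixed in the world has none). Each returns a list of dicts, best first, with "p" (0 to 1); they miss things now and then, are a little off and sometimes report something else, mostly with a low value. They report only what shows in the picture. A call takes as long as a camera call. They do not tell look-alikes from the thing itself.
- ctrl.trace(label, camera): "region" (384x512 bool, what is visible of it) and "uv" ([column, row] in pixels, amid what is visible of it).
The state is a dict: "clock": time; "joint_pos": joint angles; "qd": joint speeds; "joint_torque": joint torques, N m; "tcp_pos": TCP position; "orientation": TCP orientation; "ft_force": force on the tool from outside, world axes, zero at the start; "torque": the same for the moment, N m; "grip_width": opening from 0.0 (shut) to 1.0 (fully open); "grasp_force": force on a finger pad.
Only numpy, scipy, OpenCV 4.12 (cv2) and the standard library are available. Lean on these libraries where they do the work, as an engineer would, in place of code of your own. Each camera call takes 0.05 s, during which the arm holds its last target. There are 200 camera calls.

## Task

Use the scoop to put at least three of the ceramic balls from the tub into the clear column (do not handle the balls with the gripper), then lay the scoop down flat on the bench. Then pick up the cover plate and hold it level about 1 cm clear above the column's top flange, with its four holes in line over the four threaded holes (any of the four ways round), so that I can check the seal and start the screws: finish while still holding it there, steady and not touching the column. Leave the bottle, the beaker and the screw dish where they are.

Things in the scene. Friction and masses are not known exactly. Their poses are not given: they have to be found in the camera images.
- column: Test column fixed on the bench, on a square base 140 mm wide: clear tube (82 mm bore, 90 mm outside), tie rods, and a square aluminium flange 124 mm wide, 12 mm thick, top face 112 mm above the bench, with an 80 mm bore, a black O-ring 1 mm proud and a threaded 8 mm hole near each corner. Tube floor 16 mm above the bench. Origin: on the axis, at bench height; x, y along the flange's sides, z up.
- column_bed (a point): Point on the column's axis 45 mm above the bench, inside the tube; a ball whose centre is within 50 mm of it lies in the column.
- thread0 (a point): Mouth of a threaded hole in the flange's top face, at x, y = +48, +48 mm from the column's axis in the column's frame.
- thread1 (a point): Mouth of a threaded hole in the flange's top face, at x, y = -48, +48 mm from the column's axis in the column's frame.
- thread2 (a point): Mouth of a threaded hole in the flange's top face, at x, y = -48, -48 mm from the column's axis in the column's frame.
- thread3 (a point): Mouth of a threaded hole in the flange's top face, at x, y = +48, -48 mm from the column's axis in the column's frame.
- cover: Loose cover plate lying flat on the bench, 0.3 to 0.55 kg: aluminium, 124 x 124 x 8 mm, a 10 mm through hole near each corner; in its middle an upright brass hexagonal boss, 26 mm across flats, 8 to 48 mm above the underside, with a blue collar 18 mm wide and 6 mm tall on top. Two flats face the cover's +y and -y. Origin: centre of the underside; x, y along the plate's sides, z up.
- hole0 (a point): Through hole of the cover, at the plate's underside, at x, y = +48, +48 mm in the cover's frame.
- hole1 (a point): Through hole of the cover, at the plate's underside, at x, y = -48, +48 mm in the cover's frame.
- hole2 (a point): Through hole of the cover, at the plate's underside, at x, y = -48, -48 mm in the cover's frame.
- hole3 (a point): Through hole of the cover, at the plate's underside, at x, y = +48, -48 mm in the cover's frame.
- tub: Blue tub fixed on the bench, with six ceramic balls: 218 x 90 x 36 mm outside (rim lip 4 mm more), inside 210 mm long (x) and 82 mm wide (y), inner floor 6 mm above the bench. Its +x end points away from the robot, more or less; the balls start in the +x half. Origin: centre of the underside.
- ball0: Origin: its centre. A cream glazed ceramic ball, 20 mm in diameter, 12 g; slippery (friction about 0.3) and rolls freely.
- ball1: Origin: its centre. A cream glazed ceramic ball, 20 mm in diameter, 12 g; slippery (friction about 0.3) and rolls freely.
- ball2: Origin: its centre. A cream glazed ceramic ball, 20 mm in diameter, 12 g; slippery (friction about 0.3) and rolls freely.
- ball3: Origin: its centre. A cream glazed ceramic ball, 20 mm in diameter, 12 g; slippery (friction about 0.3) and rolls freely.
- ball4: Origin: its centre. A cream glazed ceramic ball, 20 mm in diameter, 12 g; slippery (friction about 0.3) and rolls freely.
- ball5: Origin: its centre. A cream glazed ceramic ball, 20 mm in diameter, 12 g; slippery (friction about 0.3) and rolls freely.
- scoop: Steel scoop lying flat, 0.16 kg: open bowl, x -45 to +45 mm (the front lip), 64 mm wide (y); floor 2.5 mm thick, 1 mm at the lip; walls 36 mm high, sides sloping down to end 23 mm behind the lip. Orange handle 20 mm wide, 18 mm thick, on a cranked neck, rising back at 12 degrees from x, z = -70, 58 to -164, 78 mm. Origin: under the bowl's centre; x out of the front (away from the robot), z up.
- scoop_grip (a point): Point to grip, on the handle's middle line, at x, z = -107, 66 mm in the scoop's frame; the fingers close along the scoop's y.
- reagent_bottle: Bystander: amber reagent bottle with a blue cap, 66 mm in diameter and 140 mm tall. Origin: centre of its underside.
- beaker: Bystander: glass beaker, 72 mm in diameter and 85 mm tall. Origin: centre of its underside.
- screw_dish: Bystander: white dish with the four cover screws in it, 80 mm in diameter, 27 mm tall with the screws. Origin: centre of its underside.
Not all that is in view belongs to the job. Leave any brown or orange look-alike of the cover alone. There is more than one size of the scoop; the one meant has the size given above.

How it is judged:
On the way, in this order (a step that is already met when the one before it is completed fails the run):
1. at least three balls lie in the column ((distance between each of ball0, ball1, ball2 and column_bed below 0.05 m or distance between each of ball0, ball1, ball3 and column_bed below 0.05 m or distance between each of ball0, ball1, ball4 and column_bed below 0.05 m or distance between each of ball0, ball1, ball5 and column_bed below 0.05 m or distance between each of ball0, ball2, ball3 and column_bed below 0.05 m or distance between each of ball0, ball2, ball4 and column_bed below 0.05 m or distance between each of ball0, ball2, ball5 and column_bed below 0.05 m or distance between each of ball0, ball3, ball4 and column_bed below 0.05 m or distance between each of ball0, ball3, ball5 and column_bed below 0.05 m or distance between each of ball0, ball4, ball5 and column_bed below 0.05 m or distance between each of ball1, ball2, ball3 and column_bed below 0.05 m or distance between each of ball1, ball2, ball4 and column_bed below 0.05 m or distance between each of ball1, ball2, ball5 and column_bed below 0.05 m or distance between each of ball1, ball3, ball4 and column_bed below 0.05 m or distance between each of ball1, ball3, ball5 and column_bed below 0.05 m or distance between each of ball1, ball4, ball5 and column_bed below 0.05 m or distance between each of ball2, ball3, ball4 and column_bed below 0.05 m or distance between each of ball2, ball3, ball5 and column_bed below 0.05 m or distance between each of ball2, ball4, ball5 and column_bed below 0.05 m or distance between each of ball3, ball4, ball5 and column_bed below 0.05 m)), for 0.3 s.
2. the scoop lies flat on the bench, released (height (world z) of scoop below 0.004 m and angle between scoop's own z axis and vertical below 0.1 rad and contact force between scoop and the fingers below 0.1 N), for 0.2 s.
At the end, for the whole second after the job is handed in: At least 3 balls lie in the column; the scoop lies flat on the bench, released; the gripper holds the cover still, level (within 3.4 degrees) and free of the column, its underside 4 to 20 mm above the flange, each hole within 4 mm horizontally of a threaded hole, any of the four ways round (all of step 2 and (distance between each of ball0, ball1, ball2 and column_bed below 0.05 m or distance between each of ball0, ball1, ball3 and column_bed below 0.05 m or distance between each of ball0, ball1, ball4 and column_bed below 0.05 m or distance between each of ball0, ball1, ball5 and column_bed below 0.05 m or distance between each of ball0, ball2, ball3 and column_bed below 0.05 m or distance between each of ball0, ball2, ball4 and column_bed below 0.05 m or distance between each of ball0, ball2, ball5 and column_bed below 0.05 m or distance between each of ball0, ball3, ball4 and column_bed below 0.05 m or distance between each of ball0, ball3, ball5 and column_bed below 0.05 m or distance between each of ball0, ball4, ball5 and column_bed below 0.05 m or distance between each of ball1, ball2, ball3 and column_bed below 0.05 m or distance between each of ball1, ball2, ball4 and column_bed below 0.05 m or distance between each of ball1, ball2, ball5 and column_bed below 0.05 m or distance between each of ball1, ball3, ball4 and column_bed below 0.05 m or distance between each of ball1, ball3, ball5 and column_bed below 0.05 m or distance between each of ball1, ball4, ball5 and column_bed below 0.05 m or distance between each of ball2, ball3, ball4 and column_bed below 0.05 m or distance between each of ball2, ball3, ball5 and column_bed below 0.05 m or distance between each of ball2, ball4, ball5 and column_bed below 0.05 m or distance between each of ball3, ball4, ball5 and column_bed below 0.05 m) and ((horizontal distance between hole0 and thread0 below 0.004 m and horizontal distance between hole1 and thread1 below 0.004 m and horizontal distance between hole2 and thread2 below 0.004 m and horizontal distance between hole3 and thread3 below 0.004 m) or (horizontal distance between hole0 and thread1 below 0.004 m and horizontal distance between hole1 and thread2 below 0.004 m and horizontal distance between hole2 and thread3 below 0.004 m and horizontal distance between hole3 and thread0 below 0.004 m) or (horizontal distance between hole0 and thread2 below 0.004 m and horizontal distance between hole1 and thread3 below 0.004 m and horizontal distance between hole2 and thread0 below 0.004 m and horizontal distance between hole3 and thread1 below 0.004 m) or (horizontal distance between hole0 and thread3 below 0.004 m and horizontal distance between hole1 and thread0 below 0.004 m and horizontal distance between hole2 and thread1 below 0.004 m and horizontal distance between hole3 and thread2 below 0.004 m)) and z of cover in the frame of column between 0.116 and 0.132 m and angle between cover's own z axis and vertical below 0.06 rad and linear speed of cover below 0.01 m/s and contact force between cover and the fingers above 2 N and contact force between cover and column below 0.1 N and contact force between cover and scoop below 0.1 N); the arm keeps its last pose, push and grip.
It fails at once if the reagent bottle is pushed more than 3 cm away or tipped (distance of reagent_bottle from where it was at the start of the episode above 0.03 m or angle between reagent_bottle's own z axis and vertical above 0.5 rad).
It fails at once if the beaker is pushed more than 3 cm away or tipped (distance of beaker from where it was at the start of the episode above 0.03 m or angle between beaker's own z axis and vertical above 0.5 rad).
It fails at once if the screw dish is pushed more than 3 cm away or tipped (distance of screw_dish from where it was at the start of the episode above 0.03 m or angle between screw_dish's own z axis and vertical above 0.5 rad).
It fails at once if the gripper's fingers handle a ball (contact force between the fingers and ball0 above 2 N or contact force between the fingers and ball1 above 2 N or contact force between the fingers and ball2 above 2 N or contact force between the fingers and ball3 above 2 N or contact force between the fingers and ball4 above 2 N or contact force between the fingers and ball5 above 2 N).
It also fails if it takes over 72 s, if anything falls off the work surface, if the arm or the gripper's body presses on something with over 40 N, if the wrist force passes 120 N, or if a joint passes its speed limit or range.

## Working session

There is one attempt and no reset: what is moved stays moved. The work goes in short steps, Python scripts to look and compute and a tool call to move; the robot and the scene stay as the last step left them, time stands still between calls to the robot, and variables do not carry over. Pictures are saved under pics/ and viewed, at most 10 in all, crops included, and the job is handed in when it is done.

Besides the shell and the picture viewer there is one more tool, called after "Emit:" by a JSON object that holds its "fn" and its "kwargs", one argument or row to a line. send_rows: Moves the arm, as the interface text tells. Scaled input: -1 to 1 covers 0.06 m each way for a shift and 0.15 rad each way for a turn. Its arguments: {"type":"object","properties":{"rows":{"type":"array","items":{"type":"object","properties":{"tx":{"type":"number"},"ty":{"type":"number"},"tz":{"type":"number"},"rx":{"type":"number"},"ry":{"type":"number"},"rz":{"type":"number"},"claw":{"type":"number"}}}},"force":{"type":"number"}},"required":["rows"]}

```bash
mkdir -p pics; cat > h.py <<'E'
import numpy as np, cv2
from plant import ctrl
def K(name):
    c=ctrl.get_calibration(name); f=192/np.tan(np.radians(c["vfov"])/2)
    return np.array([[f,0,c["cx"]],[0,f,c["cy"]],[0,0,1.]]),np.array(c["dist_coeffs"],float),np.array(c["camera_from_world"])
def proj(name,P,k=None):
    Km,d,T=k or K(name); P=np.atleast_2d(P); q=P@T[:3,:3].T+T[:3,3]
    q=q*[1,-1,-1]
    return cv2.projectPoints(q.reshape(-1,1,3),np.zeros(3),np.zeros(3),Km,d)[0][:,0]
def unproj(name,uv,z,k=None):
    Km,d,T=k or K(name); uv=np.atleast_2d(np.array(uv,float))
    n=cv2.undistortPoints(uv.reshape(-1,1,2),Km,d)[:,0]
    r=np.c_[n[:,0],-n[:,1],-np.ones(len(n))]@T[:3,:3]
    o=-T[:3,:3].T@T[:3,3]
    return o+r*((z-o[2])/r[:,2])[:,None]
E
python3 - <<'E'
from h import *
np.set_printoptions(precision=3,suppress=True)
s=ctrl.get_state();print(s,ctrl.grasp_offset)
for n in ["scene","top","wrist"]:
    cv2.imwrite(f"pics/{n}0.png",ctrl.read_camera(n)); k=K(n); print(n,k[0][0],k[1],-k[2][:3,:3].T@k[2][:3,3])
im=np.vstack([cv2.imread("pics/top0.png"),cv2.imread("pics/scene0.png")])
for l in ["column","cover","tub","scoop","ball0","reagent_bottle","beaker","screw_dish"]:
    for n in ["top","scene"]: print(l,n,[(np.round(r["uv"]),round(r["p"],2),r["region"].sum()) for r in ctrl.trace(l,n)])
E
```

```text
{'clock': 0.0, 'joint_pos': array([-1.361,  0.131,  1.489,  0.   ,  1.523, -0.085]), 'qd': array([ 0.002, -0.001, -0.   ,  0.   , -0.   , -0.   ]), 'joint_torque': array([  0.   , -56.939, -50.056,  -0.   ,   0.014,  -0.   ]), 'tcp_pos': array([ 0.174, -0.574,  0.23 ]), 'orientation': array([[ 0.957,  0.291, -0.   ],
       [ 0.291, -0.957,  0.002],
       [ 0.   , -0.002, -1.   ]]), 'ft_force': array([-0.037,  0.571, -1.011]), 'torque': array([-0.028, -0.043,  0.003]), 'grasp_force': 0.0, 'grip_width': 1.000792309624674} 0.0187
scene [404.004   0.    252.59 ] [-0.013  0.     0.     0.     0.   ] [0.969 0.659 0.793]
top [349.793   0.    253.29 ] [0.025 0.    0.    0.    0.   ] [ 0.451 -0.06   1.052]
wrist [280.661   0.    258.103] [0.023 0.    0.    0.    0.   ] [ 0.239 -0.556  0.374]
column top [(array([212., 194.]), 0.84, np.int64(2472)), (array([344., 203.]), 0.71, np.int64(1725))]
column scene [(array([270., 226.]), 0.88, np.int64(3814)), (array([209., 164.]), 0.67, np.int64(971))]
cover top [(array([342., 200.]), 0.88, np.int64(1750)), (array([404., 199.]), 0.71, np.int64(1804))
[... 452 characters left out ...]
cene [(array([225., 202.]), 0.62, np.int64(1073)), (array([157., 190.]), 0.55, np.int64(384))]
ball0 top [(array([123., 181.]), 0.57, np.int64(39))]
ball0 scene [(array([326., 297.]), 0.49, np.int64(72)), (array([323., 325.]), 0.39, np.int64(75))]
reagent_bottle top [(array([154., 124.]), 0.57, np.int64(668))]
reagent_bottle scene [(array([238., 313.]), 0.76, np.int64(1417))]
beaker top [(array([270., 124.]), 0.97, np.int64(525))]
beaker scene [(array([172., 217.]), 0.96, np.int64(869)), (array([212., 160.]), 0.18, np.int64(927))]
screw_dish top [(array([183., 256.]), 0.91, np.int64(592))]
screw_dish scene [(array([346., 234.]), 0.9, np.int64(589)), (array([339., 313.]), 0.36, np.int64(58))]
```

View pics/top0.png

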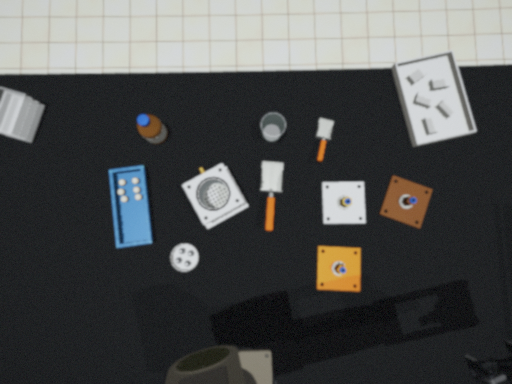

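View pics/scene0.png

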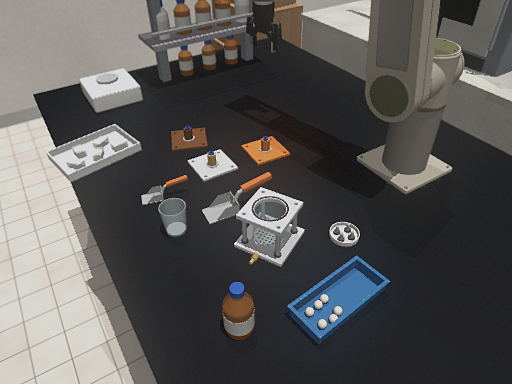

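Candidates, by top-picture pixel:
- **Covers:** white/aluminium (343,202), brown (407,201) and orange (338,269). I choose the white one.
- **Scoops:** large (271,195) and small (323,140). I choose the large one, after a size check.
- **Other things:** column (214,195), tub (130,207), bottle (152,128), beaker (272,127), dish (184,257).

```bash
python3 - <<'E'
from h import *
np.set_printoptions(precision=3,suppress=True)
for n,uv,z in [("column",(215,195),.112),("cover",(343,202),.008),("scoopbowl lip",(272,162),0),("scoop handle end",(269,230),.07),("small lip",(325,119),0),("small end",(321,160),.04),("tub far",(128,166),.036),("tub near",(134,246),.036),("tub c",(130,207),.03),("bottle",(160,138),0),("beaker",(272,132),0),("dish",(184,257),.02)]:
    print(n,unproj("top",uv,z)[0])
T=K("wrist")[2]; print("cam axes in world (rows x,y,z)\n",T[:3,:3])
im=cv2.imread("pics/top0.png")
cv2.imwrite("pics/crop1.png",cv2.resize(im[110:290,100:370],None,fx=2.9,fy=2.9,interpolation=cv2.INTER_CUBIC))
E
```

```text
column [0.546 0.035 0.112]
cover [ 0.527 -0.337  0.008]
scoopbowl lip [ 0.655 -0.128  0.   ]
scoop handle end [ 0.449 -0.11   0.07 ]
small lip [ 0.786 -0.295  0.   ]
small end [ 0.65 -0.27  0.04]
tub far [0.644 0.296 0.036]
tub near [0.412 0.276 0.036]
tub c [0.524 0.291 0.03 ]
bottle [0.736 0.213 0.   ]
beaker [ 0.748 -0.131  0.   ]
dish [0.376 0.137 0.02 ]
cam axes in world (rows x,y,z)
 [[ 0.29  -0.957 -0.   ]
 [ 0.922  0.28  -0.267]
 [ 0.256  0.077  0.964]]
```

View pics/crop1.png

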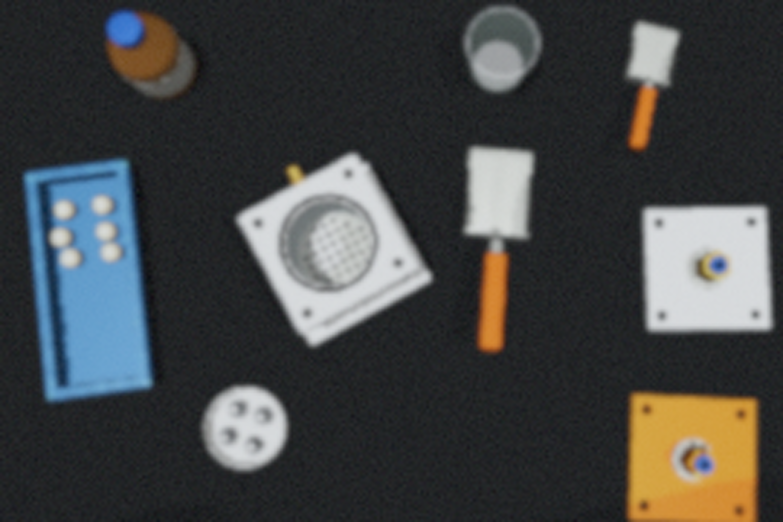

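The crop shows the aluminium cover with its brass boss and blue collar (710,265), and the full-size scoop (bowl 500,190; handle 490,300), about 207 mm long, so it is the right one. Next I move the wrist camera over them.

Emit:
{"fn": "send_rows", "kwargs": {
  "rows": [
    {"tx":0.4,"ty":-0.2,"claw":0},
    {"tx":0.785,"ty":-0.405},
    {"tx":0.785,"ty":-0.405},
    {"tx":0.785,"ty":-0.405},
    {"tx":0.785,"ty":-0.405},
    {"tx":0.785,"ty":-0.405},
    {"tx":0.785,"ty":-0.405},
    {"tx":0.785,"ty":-0.405},
    {"tx":0.785,"ty":-0.405},
    {"tx":0.785,"ty":-0.405},
    {"tx":0.4,"ty":-0.2,"rz":0.85},
    {"rz":0.85},
    {"rz":0.85},
    {}
  ]
}}

```text
invalid input at $.rows[0]: expected keys tx, ty, tz, rx, ry, rz, claw
```

```bash
python3 - <<'E'
from h import *
np.set_printoptions(precision=3,suppress=True)
s=ctrl.get_state();print(s['clock'],s['tcp_pos'],s['orientation'],s['joint_pos'])
k=K("wrist"); im=ctrl.read_camera("wrist"); cv2.imwrite("pics/w1.png",im); np.savez("w1.npz",K=k[0],d=k[1],T=k[2])
for l in ["cover","scoop","column","hole0","scoop_grip"]: print(l,[(np.round(r["uv"]),round(r["p"],2),r["region"].sum()) for r in ctrl.trace(l,"wrist")])
cv2.imwrite("pics/w1b.png",cv2.resize(im,(800,600),interpolation=cv2.INTER_CUBIC))
E
```

```text
0.95 [ 0.174 -0.574  0.231] [[ 0.957  0.291 -0.   ]
 [ 0.291 -0.957 -0.   ]
 [-0.     0.    -1.   ]] [-1.361  0.13   1.488 -0.     1.523 -0.085]
cover [(array([93.,  9.]), 0.67, np.int64(2176))]
scoop []
column []
hole0 [(array([94., 12.]), 0.76, np.int64(2004))]
scoop_grip []
```

View pics/w1b.png

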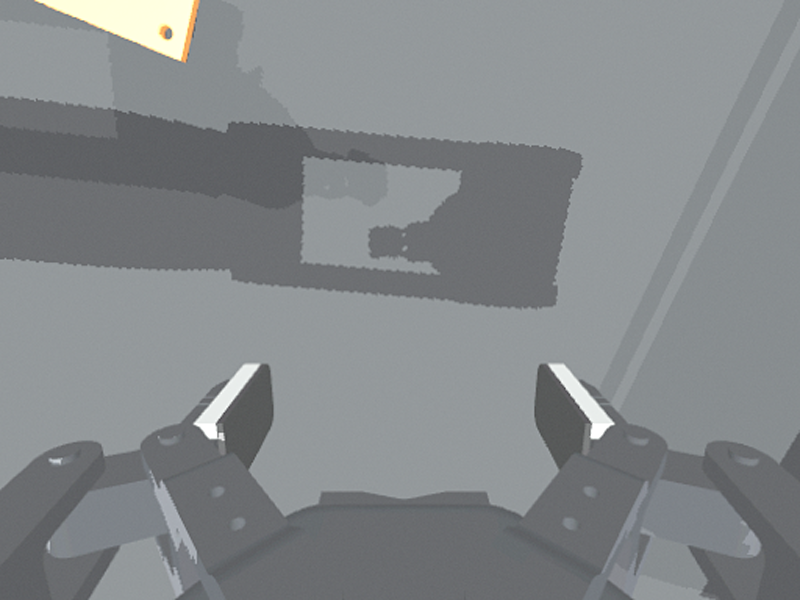

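The move was refused because every row needs all seven keys. The wrist view shows the fingers hiding the lower half of the picture and the corner of the orange look-alike at (150,30), so targets should lie ahead of the TCP.

Emit:
{"fn": "send_rows", "kwargs": {
  "rows": [
    {"tx":0.637,"ty":-0.53,"tz":0,"rx":0,"ry":0,"rz":0,"claw":0},
    {"tx":0.637,"ty":-0.53,"tz":0,"rx":0,"ry":0,"rz":0,"claw":0},
    {"tx":0.637,"ty":-0.53,"tz":0,"rx":0,"ry":0,"rz":0,"claw":0},
    {"tx":0.637,"ty":-0.53,"tz":0,"rx":0,"ry":0,"rz":0,"claw":0},
    {"tx":0.637,"ty":-0.53,"tz":0,"rx":0,"ry":0,"rz":0,"claw":0},
    {"tx":0.637,"ty":-0.53,"tz":0,"rx":0,"ry":0,"rz":0,"claw":0},
    {"tx":0.637,"ty":-0.53,"tz":0,"rx":0,"ry":0,"rz":0,"claw":0},
    {"tx":0.637,"ty":-0.53,"tz":0,"rx":0,"ry":0,"rz":0,"claw":0},
    {"tx":0.637,"ty":-0.53,"tz":0,"rx":0,"ry":0,"rz":0,"claw":0},
    {"tx":0,"ty":0,"tz":0,"rx":0,"ry":0,"rz":0.85,"claw":0},
    {"tx":0,"ty":0,"tz":0,"rx":0,"ry":0,"rz":0.85,"claw":0},
    {"tx":0,"ty":0,"tz":0,"rx":0,"ry":0,"rz":0.85,"claw":0},
    {"tx":0,"ty":0,"tz":0,"rx":0,"ry":0,"rz":0,"claw":0},
    {"tx":0,"ty":0,"tz":0,"rx":0,"ry":0,"rz":0,"claw":0}
  ]
}}

```text
clock: 3.0
tcp_pos: [0.4203, -0.2004, 0.2313]
orientation: [[0.996, -0.085, 0.0], [-0.085, -0.996, -0.0], [0.0, 0.0, -1.0]]
ft_force: [0.6, -0.1, -0.2]
grip_width: 1.001
grasp_force: 0.0
```

```bash
cat > shot.py <<'E'
from h import *
import sys
np.set_printoptions(precision=3,suppress=True)
name=sys.argv[1]
s=ctrl.get_state();print(s['clock'],s['tcp_pos'],s['orientation'],s['joint_pos'])
k=K("wrist"); im=ctrl.read_camera("wrist"); cv2.imwrite(f"pics/{name}.png",im); np.savez(f"{name}.npz",K=k[0],d=k[1],T=k[2])
for l in sys.argv[2:]:
    R=ctrl.trace(l,"wrist"); print(l,[(np.round(r["uv"]),round(r["p"],2),r["region"].sum()) for r in R])
    for i,r in enumerate(R): cv2.imwrite(f"{name}_{l}_{i}.png",r["region"].astype(np.uint8)*255)
cv2.imwrite(f"pics/{name}b.png",cv2.resize(im,(800,600),interpolation=cv2.INTER_CUBIC))
E
python3 shot.py w2 cover scoop column
```

```text
3.0 [ 0.42  -0.2    0.231] [[ 0.996 -0.085  0.   ]
 [-0.085 -0.996 -0.   ]
 [ 0.     0.    -1.   ]] [-0.555 -0.241  1.846 -0.     1.537  1.101]
cover [(array([365.,  60.]), 0.9, np.int64(11997)), (array([491.,  60.]), 0.63, np.int64(4456))]
scoop [(array([170.,  41.]), 0.73, np.int64(5397))]
column [(array([47., 73.]), 0.73, np.int64(14155)), (array([364.,  64.]), 0.24, np.int64(11751))]
```

View pics/w2b.png

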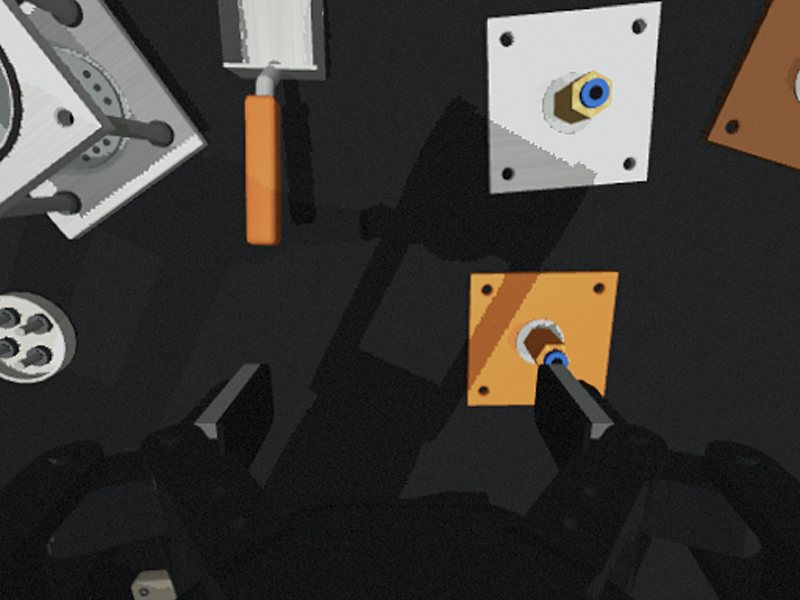

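The view shows:
- **Aluminium cover:** holes at (507,39), (639,26), (629,163) and (508,173), boss at (595,93).
- **Scoop:** orange handle from (262,97) to (263,243), rear bowl rim at y≈68.
- **Column:** at the left.

```bash
python3 - <<'E'
from h import *
np.set_printoptions(precision=4,suppress=True)
z=np.load("w2.npz"); k=(z["K"],z["d"],z["T"])
im=cv2.imread("pics/w2.png")
hp=np.array([(507,39),(639,26),(629,163),(508,173)])/1.5625
g=cv2.cvtColor(im,cv2.COLOR_BGR2GRAY).astype(float)
ref=[]
for u,v in hp:
    a,b=int(u)-7,int(v)-7; p=g[b:b+15,a:a+15]; yy,xx=np.mgrid[b:b+15,a:a+15]
    w=np.clip(np.median(p)*0.75-p,0,None); w[(xx-u)**2+(yy-v)**2>49]=0
    ref.append(((w*xx).sum()/w.sum(),(w*yy).sum()/w.sum()))
W=unproj("wrist",ref,.008,k); print(np.array(ref),W); c=W.mean(0); print("centre",c,[np.linalg.norm(W[i]-W[(i+1)%4])for i in range(4)])
d=(W[1]-W[0])+(W[2]-W[3]);print("yaw of side",np.degrees(np.arctan2(d[1],d[0])))
# scoop handle: orange mask edges
hsv=cv2.cvtColor(im,cv2.COLOR_BGR2HSV); m=cv2.inRange(hsv,(5,120,60),(20,255,255)); m[:, :140]=0; m[:,195:]=0; m[:40]=0
ys,xs=np.nonzero(m); print(ys.min(),ys.max(),xs.min(),xs.max())
cv2.imwrite("hm.png",m)
# fit pose of handle top face: corners x,y,z
from scipy.optimize import least_squares
th=np.arctan2(20,94); n=np.array([np.sin(th),np.cos(th)])*.009
corn=[]
for x,zz in[(-.07,.058),(-.164,.078)]:
    for y in(.01,-.01):
        for s in (1,-1): corn.append((x+s*n[0],y,zz+s*n[1]))
corn=np.array(corn)
def sil(q):
    C,S=np.cos(q[2]),np.sin(q[2]); P=np.c_[C*corn[:,0]-S*corn[:,1]+q[0],S*corn[:,0]+C*corn[:,1]+q[1],corn[:,2]]
    h=cv2.convexHull(proj("wrist",P,k).astype(np.float32))[:,0]
    return cv2.fillConvexPoly(np.zeros((384*1,512),np.uint8),np.round(h*16).astype(np.int32),255,cv2.LINE_AA,4).astype(float)
mf=cv2.GaussianBlur(m.astype(float),(0,0),1.5)
cost=lambda q:((cv2.GaussianBlur(sil(q),(0,0),1.5)-mf)**2).sum()/1e4
from scipy.optimize import minimize
r=minimize(cost,[.612,-.124,-.09],method="Nelder-Mead",options=dict(initial_simplex=[[.612,-.124,-.09],[.63,-.124,-.09],[.612,-.11,-.09],[.612,-.124,0]],maxiter=300))
print(r.x,r.fun,m.sum()/255)
q=r.x; C,S=np.cos(q[2]),np.sin(q[2]); print("grip",q[0]-.107*C,q[1]-.107*S,.066)
E
```

```text
[[323.6579  24.9854]
 [407.9503  16.6725]
 [401.984  104.3573]
 [324.3504 110.7978]] [[ 0.5766 -0.2917  0.008 ]
 [ 0.576  -0.3876  0.008 ]
 [ 0.4802 -0.3867  0.008 ]
 [ 0.4811 -0.2908  0.008 ]]
centre [ 0.5285 -0.3392  0.008 ] [np.float64(0.09589428183601556), np.float64(0.09584546499553452), np.float64(0.09588922818236453), np.float64(0.09556486362023428)]
yaw of side -90.45549069967178
60 156 156 179
[ 0.6122 -0.1256 -0.1004] 727.4920099475639 2159.0
grip 0.5057849831313584 -0.11492146311442471 0.066
```

```bash
cat > plan.py <<'E'
from h import *
from scipy.spatial.transform import Rotation as Ro
np.set_printoptions(precision=3,suppress=True)
def toolR(yaw,pitch):  # tool x along heading yaw; pitch>0 = scoop nose down (level tool: z down)
    return Ro.from_euler("zy",[yaw,pitch]).as_matrix()@np.diag([1.,-1,-1])
def plan(wps,p=None,R=None):
    s=ctrl.get_state(); p=s["tcp_pos"] if p is None else p; R=s["orientation"] if R is None else R
    for q,Q in wps:  # turn first, then shift
        rv=Ro.from_matrix(R.T@Q).as_rotvec()/.15; t=Q.T@(np.array(q)-p)/.06
        print("turn",rv,"shift",t,"len mm",np.linalg.norm(t)*60); p,R=np.array(q),Q
SCOOP=(0.6122,-.1256,-.1004)
E
python3 - <<'E'
from plan import *
Q=toolR(-.1004,.21); g=np.array([.5058,-.1149,.066]); z=Q[:,2]; t=g+.0205*z
plan([(t-.1*z,Q),(t,Q)]); print(t)
E
```

```text
turn [-0.131 -1.394  0.091] shift [ 1.815 -1.615  1.073] len mm 159.34005289970793
turn [0. 0. 0.] shift [-0.     0.     1.667] len mm 100.0
[ 0.502 -0.115  0.046]
```

Emit:
{"fn": "send_rows", "kwargs": {
  "rows": [
    {"tx":0,"ty":0,"tz":0,"rx":-0.065,"ry":-0.697,"rz":0.045,"claw":0},
    {"tx":0,"ty":0,"tz":0,"rx":-0.065,"ry":-0.697,"rz":0.045,"claw":0},
    {"tx":0.605,"ty":-0.538,"tz":0.358,"rx":0,"ry":0,"rz":0,"claw":0},
    {"tx":0.605,"ty":-0.538,"tz":0.358,"rx":0,"ry":0,"rz":0,"claw":0},
    {"tx":0.605,"ty":-0.538,"tz":0.358,"rx":0,"ry":0,"rz":0,"claw":0},
    {"tx":0,"ty":0,"tz":0,"rx":0,"ry":0,"rz":0,"claw":0},
    {"tx":0,"ty":0,"tz":0,"rx":0,"ry":0,"rz":0,"claw":0}
  ]
}}

```text
clock: 4.08
tcp_pos: [0.5223, -0.1152, 0.1438]
orientation: [[0.973, -0.098, -0.209], [-0.1, -0.995, -0.0], [-0.208, 0.021, -0.978]]
ft_force: [-0.1, -0.7, 0.1]
grip_width: 0.996
grasp_force: 0.0
```

```bash
python3 - <<'E'
from plan import *
s=ctrl.get_state(); print(s['clock'],s['tcp_pos'],s['orientation'])
im=ctrl.read_camera("wrist"); cv2.imwrite("pics/w3.png",im)
Q=toolR(-.1004,.21); g=np.array([.5058,-.1149,.066]); z=Q[:,2]; t=g+.0205*z
plan([(t,Q)])
m=cv2.inRange(cv2.cvtColor(im,cv2.COLOR_BGR2HSV),(5,120,60),(20,255,255))
n,l,st,c=cv2.connectedComponentsWithStats(m)
for i in range(1,n):
    if st[i,4]>300: print(st[i],c[i])
C,S=np.cos(-.1004),np.sin(-.1004)
P=[(.6122+C*x-S*y,-.1256+S*x+C*y,zz) for x,y,zz in [(-.07,.01,.067),(-.07,-.01,.067),(-.162,.01,.087),(-.162,-.01,.087),(-.107,0,.075)]]
print("pred",proj("wrist",P))
E
```

```text
4.075 [ 0.522 -0.115  0.144] [[ 0.973 -0.098 -0.209]
 [-0.1   -0.995 -0.   ]
 [-0.208  0.021 -0.978]]
turn [ 0.001 -0.006 -0.006] shift [-0.    -0.012  1.68 ] len mm 100.8210503313693
[477 107  35  40 816] [496.597 124.694]
[ 244  149   26  114 2790] [256.312 205.123]
[ 382  232  115   60 4551] [440.758 255.374]
pred [[241.79  154.341]
 [267.778 154.181]
 [243.799 264.083]
 [267.16  263.759]
 [255.095 201.161]]
```

Emit:
{"fn": "send_rows", "kwargs": {
  "rows": [
    {"tx":0,"ty":0,"tz":0.56,"rx":0,"ry":0,"rz":0,"claw":0},
    {"tx":0,"ty":0,"tz":0.56,"rx":0,"ry":0,"rz":0,"claw":0},
    {"tx":0,"ty":0,"tz":0.56,"rx":0,"ry":0,"rz":0,"claw":0},
    {"tx":0,"ty":0,"tz":0,"rx":0,"ry":0,"rz":0,"claw":0},
    {"tx":0,"ty":0,"tz":0,"rx":0,"ry":0,"rz":0,"claw":1},
    {"tx":0,"ty":0,"tz":0,"rx":0,"ry":0,"rz":0,"claw":1},
    {"tx":0,"ty":0,"tz":0,"rx":0,"ry":0,"rz":0,"claw":1},
    {"tx":0,"ty":0,"tz":0,"rx":0,"ry":0,"rz":0,"claw":1},
    {"tx":0,"ty":0,"tz":0,"rx":0,"ry":0,"rz":0,"claw":1},
    {"tx":0,"ty":0,"tz":0,"rx":0,"ry":0,"rz":0,"claw":1}
  ],
  "force": 110
}}

```text
clock: 5.38
tcp_pos: [0.5019, -0.1148, 0.0459]
orientation: [[0.973, -0.099, -0.208], [-0.101, -0.995, 0.0], [-0.207, 0.021, -0.978]]
ft_force: [-1.0, 1.6, 5.2]
grip_width: 0.213
grasp_force: 107.1
```

```bash
python3 - <<'E'
from plan import *
from scipy.optimize import minimize
print(ctrl.get_state()['clock'])
ims={n:cv2.imread(f"pics/{n}0.png") for n in("top","scene")}; ks={n:K(n) for n in ims}
ms={}
for n,roi in(("top",(95,155,150,255)),("scene",(275,400,250,345))):
    m=cv2.inRange(cv2.cvtColor(ims[n],cv2.COLOR_BGR2HSV),(95,90,50),(118,255,255)); a,b,c,d=roi
    mm=np.zeros_like(m); mm[c:d,a:b]=m[c:d,a:b]
    cs,_=cv2.findContours(mm,cv2.RETR_EXTERNAL,cv2.CHAIN_APPROX_NONE); cc=max(cs,key=cv2.contourArea)
    h=cv2.convexHull(cc); o=np.zeros(m.shape,np.uint8); cv2.fillConvexPoly(o,h,255); ms[n]=cv2.GaussianBlur(o.astype(float),(0,0),1.2); print(n,(o>0).sum())
box=np.array([(sx*.113,sy*.049,z) for sx in(1,-1) for sy in(1,-1) for z in(.036,.033)]+[(sx*.109,sy*.045,0) for sx in(1,-1) for sy in(1,-1)])
def cost(q,names):
    C,S=np.cos(q[2]),np.sin(q[2]); P=np.c_[C*box[:,0]-S*box[:,1]+q[0],S*box[:,0]+C*box[:,1]+q[1],box[:,2]]; t=0
    for n in names:
        h=cv2.convexHull(proj(n,P,ks[n]).astype(np.float32))[:,0]
        s=cv2.fillConvexPoly(np.zeros((384,512),np.uint8),np.round(h*16).astype(np.int32),255,cv2.LINE_AA,4)
        t+=((cv2.GaussianBlur(s.astype(float),(0,0),1.2)-ms[n])**2).sum()/65025
    return t
for names in(("top",),("scene",),("top","scene")):
    r=minimize(cost,[.525,.29,.09],args=(names,),method="Nelder-Mead",options=dict(initial_simplex=[[.525,.29,.09],[.54,.29,.09],[.525,.305,.09],[.525,.29,.18]])); print("tub",names,r.x,r.fun)
# column holes
hp=np.array([(348,173),(259,223),(307,313),(398,262)])/2.9+[100,110]
g=cv2.cvtColor(ims["top"],cv2.COLOR_BGR2GRAY).astype(float); ref=[]
for u,v in hp:
    a,b=int(round(u)),int(round(v)); yy,xx=np.mgrid[b-3:b+4,a-3:a+4]; p=g[b-3:b+4,a-3:a+4]; w=np.clip(np.percentile(p,60)*.85-p,0,None); w[(xx-u)**2+(yy-v)**2>9]=0
    ref.append(((w*xx).sum()/w.sum(),(w*yy).sum()/w.sum()))
W=unproj("top",ref,.112,ks["top"]); print(W,W.mean(0),[np.linalg.norm(W[i]-W[(i+1)%4])for i in range(4)]); d=(W[0]-W[1])+(W[3]-W[2]); print(np.degrees(np.arctan2(d[1],d[0])))
z=np.load("w2.npz"); print("w2 hole",unproj("wrist",np.array([65,117])/1.5625,.112,(z["K"],z["d"],z["T"])))
E
```

```text
5.375
top 3293
scene 4562
tub ('top',) [0.527 0.293 0.116] 98.18542351063512
tub ('scene',) [0.527 0.29  0.114] 4.310614871581489
tub ('top', 'scene') [0.527 0.291 0.113] 123.50419698740778
[[ 0.616  0.022  0.112]
 [ 0.571  0.107  0.112]
 [ 0.486  0.062  0.112]
 [ 0.531 -0.023  0.112]] [0.551 0.042 0.112] [np.float64(0.09581593415143722), np.float64(0.09591682925283977), np.float64(0.0958172859616491), np.float64(0.09612098642881538)]
-62.09885589465447
w2 hole [[ 0.533 -0.025  0.112]]
```

Emit:
{"fn": "send_rows", "kwargs": {
  "rows": [
    {"tx":0.05,"ty":0,"tz":-0.23,"rx":0,"ry":0,"rz":0,"claw":1},
    {"tx":0.09,"ty":-0.01,"tz":-0.44,"rx":0,"ry":0,"rz":0,"claw":1},
    {"tx":0.09,"ty":-0.01,"tz":-0.44,"rx":0,"ry":0,"rz":0,"claw":1},
    {"tx":0.18,"ty":-0.02,"tz":-0.88,"rx":0,"ry":0,"rz":0,"claw":1},
    {"tx":0.18,"ty":-0.02,"tz":-0.88,"rx":0,"ry":0,"rz":0,"claw":1},
    {"tx":0.18,"ty":-0.02,"tz":-0.88,"rx":0,"ry":0,"rz":0,"claw":1},
    {"tx":0.09,"ty":-0.01,"tz":-0.44,"rx":0,"ry":0,"rz":0,"claw":1},
    {"tx":0,"ty":0,"tz":0,"rx":0,"ry":0,"rz":0,"claw":1}
  ]
}}

```text
clock: 6.38
tcp_pos: [0.6063, -0.1151, 0.283]
orientation: [[0.974, -0.099, -0.204], [-0.101, -0.995, -0.001], [-0.203, 0.022, -0.979]]
ft_force: [0.7, 0.5, -1.9]
grip_width: 0.214
grasp_force: 107.6
```

```bash
cat >> plan.py <<'E'
TUB=np.array([.527,.2905,.114]); COL=np.array([.551,.042])
def tub(x,y=0,z=0):
    C,S=np.cos(TUB[2]),np.sin(TUB[2]); return np.array([TUB[0]+C*x-S*y,TUB[1]+S*x+C*y,z])
def lip(L,yaw,pitch):
    Rs=Ro.from_euler("zy",[yaw,pitch]).as_matrix(); Q=toolR(yaw,pitch+.21)
    return np.array(L)+Rs@[-.152,0,.066]+.0205*Q[:,2],Q
E
python3 - <<'E'
from plan import *
k=K("top"); im=cv2.imread("pics/top0.png")
for uv in [(63,210),(102,205),(60,238),(106,231),(70,258),(111,252)]:
    p=unproj("top",np.array(uv)/2.9+[100,110],.016,k)[0]; d=p[:2]-TUB[:2]; C,S=np.cos(TUB[2]),np.sin(TUB[2]); print("ball tub xy mm",1e3*np.array([C*d[0]+S*d[1],-S*d[0]+C*d[1]]))
s=ctrl.get_state()
y=TUB[2]
a=lip(tub(-.008,0,.19),y,.035);b=lip(tub(-.008,0,.009),y,.035)
print(a,b); plan([a,b])
E
```

```text
ball tub xy mm [75.081 22.257]
ball tub xy mm [ 74.922 -17.548]
ball tub xy mm [46.777 28.15 ]
ball tub xy mm [ 47.674 -18.79 ]
ball tub xy mm [24.996 20.176]
ball tub xy mm [ 25.516 -21.574]
(array([0.365, 0.272, 0.241]), array([[ 0.964,  0.11 , -0.243],
       [ 0.114, -0.994,  0.   ],
       [-0.241, -0.028, -0.97 ]])) (array([0.365, 0.272, 0.06 ]), array([[ 0.964,  0.11 , -0.243],
       [ 0.114, -0.994,  0.   ],
       [-0.241, -0.028, -0.97 ]]))
turn [ 0.009 -0.267 -1.435] shift [-2.967 -6.838  1.646] len mm 458.01214876762367
turn [0. 0. 0.] shift [0.727 0.083 2.927] len mm 180.99999999999997
```

Emit:
{"fn": "send_rows", "kwargs": {
  "rows": [
    {"tx":0,"ty":0,"tz":0,"rx":0.005,"ry":-0.133,"rz":-0.718,"claw":1},
    {"tx":0,"ty":0,"tz":0,"rx":0.004,"ry":-0.134,"rz":-0.717,"claw":1},
    {"tx":-0.297,"ty":-0.684,"tz":0.165,"rx":0,"ry":0,"rz":0,"claw":1},
    {"tx":-0.297,"ty":-0.684,"tz":0.165,"rx":0,"ry":0,"rz":0,"claw":1},
    {"tx":-0.297,"ty":-0.684,"tz":0.165,"rx":0,"ry":0,"rz":0,"claw":1},
    {"tx":-0.297,"ty":-0.684,"tz":0.165,"rx":0,"ry":0,"rz":0,"claw":1},
    {"tx":-0.297,"ty":-0.684,"tz":0.165,"rx":0,"ry":0,"rz":0,"claw":1},
    {"tx":-0.297,"ty":-0.684,"tz":0.165,"rx":0,"ry":0,"rz":0,"claw":1},
    {"tx":-0.297,"ty":-0.684,"tz":0.165,"rx":0,"ry":0,"rz":0,"claw":1},
    {"tx":-0.297,"ty":-0.684,"tz":0.165,"rx":0,"ry":0,"rz":0,"claw":1},
    {"tx":-0.297,"ty":-0.684,"tz":0.165,"rx":0,"ry":0,"rz":0,"claw":1},
    {"tx":-0.297,"ty":-0.684,"tz":0.165,"rx":0,"ry":0,"rz":0,"claw":1},
    {"tx":0,"ty":0,"tz":0,"rx":0,"ry":0,"rz":0,"claw":1},
    {"tx":0,"ty":0,"tz":0,"rx":0,"ry":0,"rz":0,"claw":1}
  ]
}}

```text
clock: 8.12
tcp_pos: [0.3627, 0.272, 0.2389]
orientation: [[0.962, 0.11, -0.249], [0.114, -0.993, -0.0], [-0.247, -0.028, -0.969]]
ft_force: [0.3, -0.1, -1.0]
grip_width: 0.216
grasp_force: 107.9
```

```bash
python3 - <<'E'
from plan import *
s=ctrl.get_state(); print(s['clock'],s['tcp_pos'],s['joint_pos'])
im=ctrl.read_camera("wrist"); k=K("wrist")
y=TUB[2]; plan([lip(tub(-.008,0,.009),y,.035)])
Q=s["orientation"]; 
# scoop outline predicted (cyan) and tub rim (red)
Rs=Q@np.diag([1.,-1,-1])@Ro.from_euler("y",-.21).as_matrix(); o=s["tcp_pos"]-.0205*Q[:,2]-Rs@[-.107,0,.066]
def dr(P,c): cv2.polylines(im2,[np.round(proj("wrist",P,k)*800/512*1).astype(np.int32)],True,c,1)
im2=cv2.resize(im,(800,600),interpolation=cv2.INTER_CUBIC)
dr(o+np.array([(.045,.032,0),(.045,-.032,0),(-.045,-.032,0),(-.045,.032,0)])@Rs.T,(255,255,0))
for hx,hy,z in((.113,.049,.036),(.105,.041,.006)): dr(np.array([tub(a*hx,b*hy,z) for a,b in((1,1),(1,-1),(-1,-1),(-1,1))]),(0,0,255))
cv2.imwrite("pics/w4.png",im2)
E
```

```text
8.125 [0.363 0.272 0.239] [ 0.443 -0.061  1.691  0.108  1.739  1.906]
turn [-0.007  0.04  -0.004] shift [0.755 0.079 2.883] len mm 178.85398607900044
```

View pics/w4.png

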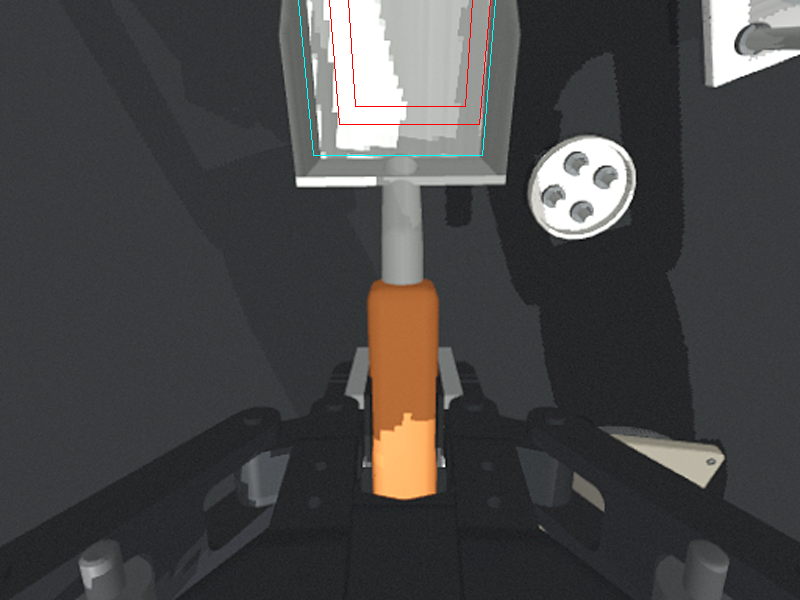

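The wrist view shows the held scoop matching its predicted outline (cyan), with the tub hidden under it and the dish at (582,187) clear. Now I lower it into the tub.

Emit:
{"fn": "send_rows", "kwargs": {
  "rows": [
    {"tx":0.189,"ty":0.02,"tz":0.721,"rx":0,"ry":0.04,"rz":0,"claw":1},
    {"tx":0.189,"ty":0.02,"tz":0.721,"rx":0,"ry":0,"rz":0,"claw":1},
    {"tx":0.189,"ty":0.02,"tz":0.721,"rx":0,"ry":0,"rz":0,"claw":1},
    {"tx":0.095,"ty":0.01,"tz":0.36,"rx":0,"ry":0,"rz":0,"claw":1},
    {"tx":0.095,"ty":0.01,"tz":0.36,"rx":0,"ry":0,"rz":0,"claw":1},
    {"tx":0,"ty":0,"tz":0,"rx":0,"ry":0,"rz":0,"claw":1},
    {"tx":0,"ty":0,"tz":0,"rx":0,"ry":0,"rz":0,"claw":1}
  ]
}}

```text
clock: 9.05
tcp_pos: [0.3669, 0.2724, 0.0611]
orientation: [[0.965, 0.108, -0.241], [0.112, -0.994, 0.002], [-0.239, -0.029, -0.971]]
ft_force: [2.6, -1.7, -1.9]
grip_width: 0.216
grasp_force: 107.8
```

```bash
cat > lp.py <<'E'
from plan import *
s=ctrl.get_state(); Q=s["orientation"]; Rs=Q@np.diag([1.,-1,-1])@Ro.from_euler("y",-.21).as_matrix()
L=s["tcp_pos"]-.0205*Q[:,2]-Rs@[-.152,0,.066]; C,S=np.cos(TUB[2]),np.sin(TUB[2]); d=L[:2]-TUB[:2]
print(s["clock"],"lip tub mm",1e3*np.array([C*d[0]+S*d[1],-S*d[0]+C*d[1],L[2]]),"pitch",np.arcsin(-Rs[2,0]),"yaw",np.arctan2(Rs[1,0],Rs[0,0]),"F",s["ft_force"],"tilt y",Rs[2,1])
E
cat > one.py <<'E'
from lp import *
cv2.imwrite("pics/s1.png",cv2.resize(ctrl.read_camera("scene")[200:370,200:420],None,fx=3.6,fy=3.5,interpolation=cv2.INTER_CUBIC))
E
python3 one.py
```

```text
9.05 lip tub mm [-6.389  0.88  10.305] pitch 0.03131650321594332 yaw 0.10921771937244694 F [ 2.558 -1.702 -1.93 ] tilt y 0.029086241568409704
```

View pics/s1.png

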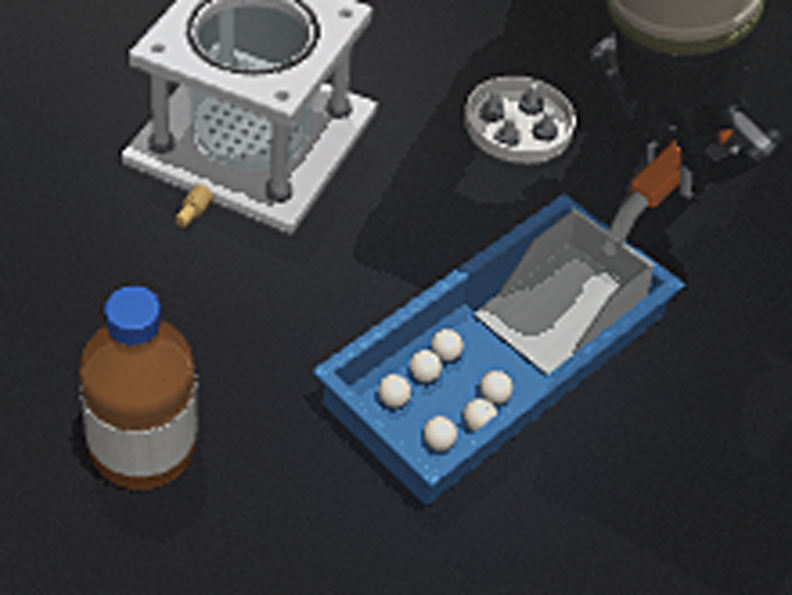

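The scene crop shows the scoop in the near half of the tub with all six balls ahead of its lip (435,390). My Euler convention left a 1.6° roll. I'll fix that and then feel for the floor.

```bash
sed -i 's/"zy"/"ZY"/g' plan.py; python3 - <<'E'
from lp import *
y=TUB[2]; plan([lip(tub(-.007,.0005,.0075),y,.035),lip(tub(-.007,.0005,.0055),y,.035),lip(tub(.09,.0005,.0055),y,.035)])
E
```

```text
9.1 lip tub mm [-6.523  1.107 10.483] pitch 0.0313519670947024 yaw 0.10950407207394514 F [ 2.853 -1.924 -1.557] tilt y 0.029171140736704466
turn [-0.197 -0.025  0.012] shift [ 0.005 -0.001  0.04 ] len mm 2.4166409033101504
turn [0. 0. 0.] shift [0.008 0.    0.032] len mm 2.0000000000000013
turn [0. 0. 0.] shift [ 1.568  0.    -0.392] len mm 97.00000000000003
```

Emit:
{"fn": "send_rows", "kwargs": {
  "rows": [
    {"tx":0,"ty":0,"tz":0,"rx":-0.197,"ry":-0.025,"rz":0.012,"claw":1},
    {"tx":0.005,"ty":0,"tz":0.04,"rx":0,"ry":0,"rz":0,"claw":1},
    {"tx":0.004,"ty":0,"tz":0.016,"rx":0,"ry":0,"rz":0,"claw":1},
    {"tx":0,"ty":0,"tz":0,"rx":0,"ry":0,"rz":0,"claw":1}
  ]
}}

```text
clock: 9.6
tcp_pos: [0.3668, 0.2741, 0.0587]
orientation: [[0.964, 0.116, -0.239], [0.113, -0.993, -0.027], [-0.24, -0.001, -0.971]]
ft_force: [5.4, -0.4, 3.3]
grip_width: 0.213
grasp_force: 108.7
```

```bash
python3 lp.py
```

```text
9.6 lip tub mm [-6.383  2.316  7.708] pitch 0.03271871417355885 yaw 0.11599928672963014 F [ 5.39  -0.374  3.274] tilt y 0.0013469664806331474
```

Emit:
{"fn": "send_rows", "kwargs": {
  "rows": [
    {"tx":0.1,"ty":0.02,"tz":-0.025,"rx":0,"ry":0,"rz":0,"claw":1},
    {"tx":0.2,"ty":0.01,"tz":-0.05,"rx":0,"ry":0,"rz":0,"claw":1},
    {"tx":0.2,"ty":0,"tz":-0.05,"rx":0,"ry":0,"rz":0,"claw":1},
    {"tx":0.2,"ty":0,"tz":-0.05,"rx":0,"ry":0,"rz":0,"claw":1},
    {"tx":0.2,"ty":0,"tz":-0.05,"rx":0,"ry":0,"rz":0,"claw":1},
    {"tx":0.2,"ty":0,"tz":-0.05,"rx":0,"ry":0,"rz":0,"claw":1},
    {"tx":0.2,"ty":0,"tz":-0.05,"rx":0,"ry":0,"rz":0,"claw":1},
    {"tx":0.15,"ty":0,"tz":-0.037,"rx":0,"ry":0,"rz":0,"claw":1},
    {"tx":0.12,"ty":0,"tz":-0.03,"rx":0,"ry":0,"rz":0,"claw":1},
    {"tx":0.06,"ty":0,"tz":-0.015,"rx":0,"ry":0,"rz":0,"claw":1},
    {"tx":0,"ty":0,"tz":0,"rx":0,"ry":0,"rz":0,"claw":1}
  ]
}}

```text
clock: 10.98
tcp_pos: [0.4663, 0.2833, 0.0577]
orientation: [[0.964, 0.115, -0.241], [0.112, -0.993, -0.028], [-0.242, -0.0, -0.97]]
ft_force: [0.8, 0.0, -0.7]
grip_width: 0.215
grasp_force: 108.0
```

```bash
sed -i 's/s1.png/s2.png/' one.py; python3 one.py
```

```text
10.975 lip tub mm [93.447  0.033  6.299] pitch 0.0348756531049741 yaw 0.11561158448604383 F [ 0.771  0.042 -0.679] tilt y 0.00043285904159350225
```

View pics/s2.png

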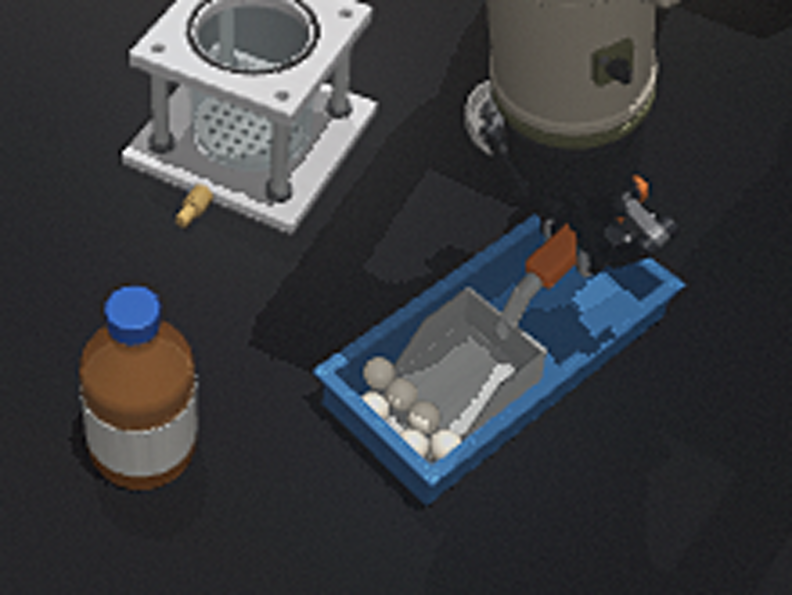

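The scene crop shows the balls gathered at the lip by the end wall, with three or more already on the bowl floor around (390,390). I'll push to the wall, then tilt the nose up.

```bash
python3 - <<'E'
from lp import *
y=TUB[2]; w=[lip(tub(.101,0,.006),y,.035)]
for p,z,rx in[(-.06,.008,.009),(-.17,.011,.009),(-.30,.032,.005),(-.30,.17,-.01)]: w.append(lip(tub(rx+.09*np.cos(p),0,z-.09*np.sin(p)),y,p))
plan(w)
E
```

```text
11.025 lip tub mm [93.31   0.024  6.321] pitch 0.03486140518359593 yaw 0.11564291028603992 F [ 1.251 -0.048  0.158] tilt y 0.00039523352228050263
turn [ 0.    -0.001  0.011] shift [ 0.126 -0.004 -0.026] len mm 7.7071223892072025
turn [-0.     0.633  0.   ] shift [-0.086  0.     0.139] len mm 9.818235780453575
turn [-0.     0.733 -0.   ] shift [-0.066 -0.     0.083] len mm 6.380160169241121
turn [-0.     0.867  0.   ] shift [-0.113 -0.    -0.198] len mm 13.679367138013138
turn [0. 0. 0.] shift [-0.042  0.    -2.313] len mm 138.81282361511137
```

Emit:
{"fn": "send_rows", "kwargs": {
  "rows": [
    {"tx":0.07,"ty":0,"tz":-0.016,"rx":0,"ry":0,"rz":0.01,"claw":1},
    {"tx":0.06,"ty":0,"tz":-0.01,"rx":0,"ry":0,"rz":0,"claw":1},
    {"tx":0,"ty":0,"tz":0,"rx":0,"ry":0,"rz":0,"claw":1},
    {"tx":-0.04,"ty":0,"tz":0.069,"rx":0,"ry":0.316,"rz":0,"claw":1},
    {"tx":-0.045,"ty":0,"tz":0.069,"rx":0,"ry":0.317,"rz":0,"claw":1},
    {"tx":0,"ty":0,"tz":0,"rx":0,"ry":0,"rz":0,"claw":1},
    {"tx":-0.033,"ty":0,"tz":0.042,"rx":0,"ry":0.366,"rz":0,"claw":1},
    {"tx":-0.033,"ty":0,"tz":0.041,"rx":0,"ry":0.367,"rz":0,"claw":1},
    {"tx":0,"ty":0,"tz":0,"rx":0,"ry":0,"rz":0,"claw":1},
    {"tx":0,"ty":0,"tz":0,"rx":0,"ry":0,"rz":0,"claw":1},
    {"tx":-0.056,"ty":0,"tz":-0.1,"rx":0,"ry":0.433,"rz":0,"claw":1},
    {"tx":-0.057,"ty":0,"tz":-0.1,"rx":0,"ry":0.434,"rz":0,"claw":1},
    {"tx":0,"ty":0,"tz":0,"rx":0,"ry":0,"rz":0,"claw":1}
  ]
}}

```text
clock: 12.65
tcp_pos: [0.4556, 0.2823, 0.0584]
orientation: [[0.99, 0.114, 0.088], [0.114, -0.993, 0.01], [0.089, -0.0, -0.996]]
ft_force: [-0.6, 0.1, -1.9]
grip_width: 0.216
grasp_force: 107.7
```

```bash
sed -i 's/s2.png/s3.png/' one.py; python3 one.py
```

```text
12.65 lip tub mm [90.965  0.031 60.469] pitch -0.2986429611666321 yaw 0.11455001622021371 F [-0.645  0.109 -1.896] tilt y 0.00018729910092199066
```

View pics/s3.png

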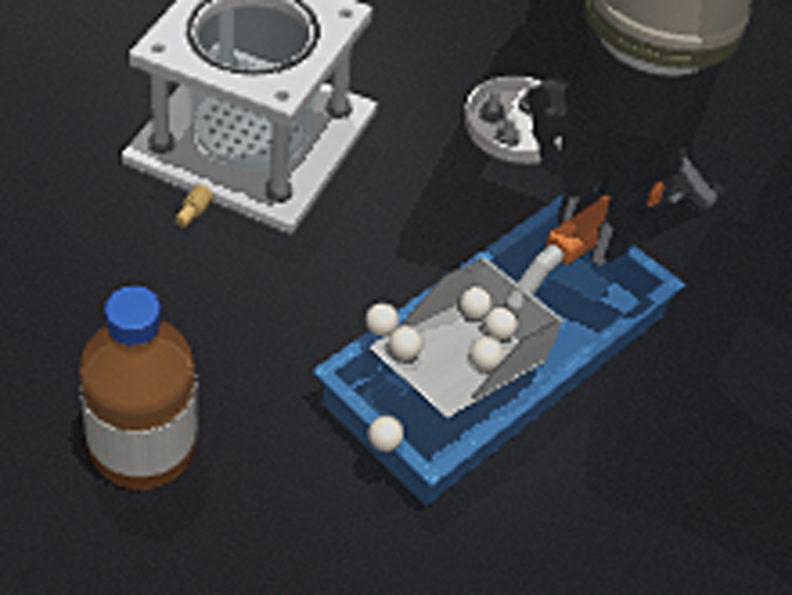

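The crop shows three balls well back in the bowl (475,302), (500,322), (487,352) and one near the lip (405,342). One is at the left rim (382,320) and one on the end rim (385,433). I'll track those numerically.

```bash
cat > balls.py <<'E'
from h import *
import sys
np.set_printoptions(precision=3,suppress=True)
def blobs(im,roi):
    a,b,c,d=roi; h=cv2.cvtColor(im,cv2.COLOR_BGR2HSV)[c:d,a:b]
    m=cv2.inRange(h,(8,15,130),(32,110,255)); n,l,st,ce=cv2.connectedComponentsWithStats(m)
    return [(np.round(ce[i]+[a,c],1).tolist(),int(st[i,4])) for i in range(1,n) if st[i,4]>12]
if __name__=="__main__":
    for i in range(int(sys.argv[1])):
        im=ctrl.read_camera("scene"); print("scene",ctrl.get_state()["clock"],blobs(im,(180,440,200,384)))
    im=ctrl.read_camera("top"); print("top",blobs(im,(60,250,120,270)))
    for r in ctrl.trace("ball0","top"): print("tr top",np.round(r["uv"]),round(r["p"],2),r["region"].sum())
    ctrl.read_camera("scene")
    for r in ctrl.trace("ball0","scene"): print("tr scene",np.round(r["uv"]),round(r["p"],2),r["region"].sum())
E
python3 balls.py 2
python3 - <<'E'
import sys; sys.path.insert(0,'.')
from balls import *
print("old s3 px (crop/3.6+200):",[(round(200+x/3.6,1),round(200+y/3.5,1)) for x,y in [(382,320),(405,342),(475,302),(500,322),(487,352),(385,433)]])
E
```

```text
scene 12.75 [([380.9, 207.9], 45), ([335.6, 291.7], 121), ([303.3, 292.4], 48), ([314.5, 296.3], 55), ([303.6, 328.9], 59)]
scene 12.8 [([381.3, 208.3], 44), ([336.1, 290.9], 112), ([300.9, 291.8], 47), ([318.1, 294.7], 50), ([300.8, 336.3], 54)]
top [([124.3, 162.0], 23), ([152.6, 181.6], 21), ([132.6, 190.2], 16), ([121.5, 201.6], 18), ([130.8, 202.6], 24), ([70.2, 245.9], 1085)]
tr top [132. 192.] 0.6 42
tr scene [341. 292.] 0.55 55
tr scene [329. 285.] 0.38 40
old s3 px (crop/3.6+200): [(306.1, 291.4), (312.5, 297.7), (331.9, 286.3), (338.9, 292.0), (335.3, 300.6), (306.9, 323.7)]
```

```bash
python3 - <<'E'
from balls import *
for i in range(5):
    t=ctrl.get_state()["clock"]; im=ctrl.read_camera("top"); b=[x for x in blobs(im,(60,260,75,290)) if x[1]<70]
    print(t,[(uv,unproj("top",uv,.01)[0][:2]) for uv,a in b])
E
```

```text
13.0 [([124.0, 158.9], array([0.671, 0.318])), ([159.3, 180.9], array([0.602, 0.212])), ([131.2, 200.0], array([0.547, 0.295])), ([121.2, 201.5], array([0.543, 0.324]))]
13.05 [([123.9, 158.5], array([0.672, 0.318])), ([160.4, 181.2], array([0.601, 0.209])), ([131.3, 200.2], array([0.546, 0.294])), ([121.9, 201.7], array([0.542, 0.322]))]
13.1 [([123.7, 158.3], array([0.673, 0.318])), ([160.4, 181.0], array([0.602, 0.209])), ([130.7, 199.5], array([0.548, 0.296])), ([121.9, 201.8], array([0.542, 0.322]))]
13.15 [([124.1, 158.6], array([0.672, 0.317])), ([161.3, 180.9], array([0.602, 0.206])), ([130.6, 199.4], array([0.548, 0.296])), ([121.7, 202.0], array([0.541, 0.323]))]
13.2 [([123.8, 158.5], array([0.672, 0.318])), ([161.5, 181.2], array([0.601, 0.205])), ([130.8, 199.4], array([0.548, 0.296])), ([121.6, 201.7], array([0.542, 0.323]))]
```

Two balls popped out over the rim and lie on the bench at about (.672,.318) and (.601,.205), nearly stopped. Four remain in the bowl, which is enough. Now I carry them to the column.

```bash
python3 - <<'E'
from lp import *
y=TUB[2]; h=np.array([np.cos(y),np.sin(y),0])
def cl(back,z): return np.r_[COL,0]-back*h+[0,0,z]
s=ctrl.get_state(); up=L+[0,0,.16]
w=[lip(up,y,-.30),lip(cl(.02,.215),y,-.30),lip(cl(.018,.145),y,-.1),lip(cl(.018,.125),y,.15),lip(cl(.018,.121),y,.3),lip(cl(.018,.121),y,.55)]
plan(w); print([a[0] for a in w])
E
```

```text
13.25 lip tub mm [91.107 -0.211 59.921] pitch -0.29871094199180864 yaw 0.11413123324616324 F [-0.125 -0.145 -2.423] tilt y -7.651595076320624e-06
turn [-0.     0.009  0.001] shift [ 0.239 -0.    -2.652] len mm 159.7900468615631
turn [0. 0. 0.] shift [-1.925  4.157 -0.091] len mm 274.9089460412672
turn [ 0.    -1.333  0.   ] shift [ 0.148 -0.     0.614] len mm 37.900880778740905
turn [-0.    -1.667 -0.   ] shift [ 0.084  0.    -0.364] len mm 22.426724959097477
turn [ 0. -1. -0.] shift [ 0.033 -0.    -0.349] len mm 21.012630168049927
turn [-0.    -1.667  0.   ] shift [-0.033  0.    -0.676] len mm 40.6162807919306
[array([0.456, 0.282, 0.218]), array([0.369, 0.021, 0.213]), array([0.374, 0.022, 0.175]), array([0.386, 0.023, 0.194]), array([0.398, 0.025, 0.211]), array([0.425, 0.028, 0.242])]
```

```bash
cat > pour.py <<'E'
from lp import *
y=-.25; h=np.array([np.cos(y),np.sin(y),0])
def cl(back,z): return np.r_[COL,0]-back*h+[0,0,z]
W=[lip(cl(.02,.215),y,-.30),lip(cl(.018,.145),y,-.1),lip(cl(.018,.125),y,.15),lip(cl(.018,.121),y,.3),lip(cl(.018,.121),y,.55)]
E
python3 - <<'E'
from pour import *
plan([lip(L+[0,0,.16],TUB[2],-.3)]+W); print([a[0] for a in W])
E
```

```text
13.25 lip tub mm [91.107 -0.211 59.921] pitch -0.29871094199180864 yaw 0.11413123324616324 F [-0.125 -0.145 -2.423] tilt y -7.651595076320624e-06
turn [-0.     0.009  0.001] shift [ 0.239 -0.    -2.652] len mm 159.7900468615631
turn [-0.218  0.     2.417] shift [-0.524  3.485  0.035] len mm 211.4550901236796
turn [ 0.    -1.333  0.   ] shift [ 0.148 -0.     0.614] len mm 37.900880778740905
turn [ 0.    -1.667 -0.   ] shift [ 0.084  0.    -0.364] len mm 22.42672495909744
turn [-0. -1.  0.] shift [ 0.033 -0.    -0.349] len mm 21.012630168049938
turn [-0.    -1.667 -0.   ] shift [-0.033  0.    -0.676] len mm 40.616280791930556
[array([0.374, 0.087, 0.213]), array([0.378, 0.086, 0.175]), array([0.39 , 0.083, 0.194]), array([0.402, 0.08 , 0.211]), array([0.428, 0.073, 0.242])]
```

Emit:
{"fn": "send_rows", "kwargs": {
  "rows": [
    {"tx":0.01,"ty":0,"tz":-0.13,"rx":0,"ry":0,"rz":0,"claw":1},
    {"tx":0.03,"ty":0,"tz":-0.35,"rx":0,"ry":0,"rz":0,"claw":1},
    {"tx":0.05,"ty":0,"tz":-0.55,"rx":0,"ry":0,"rz":0,"claw":1},
    {"tx":0.05,"ty":0,"tz":-0.55,"rx":0,"ry":0,"rz":0,"claw":1},
    {"tx":0.05,"ty":0,"tz":-0.55,"rx":0,"ry":0,"rz":0,"claw":1},
    {"tx":0.03,"ty":0,"tz":-0.35,"rx":0,"ry":0,"rz":0,"claw":1},
    {"tx":0.02,"ty":0,"tz":-0.17,"rx":0,"ry":0,"rz":0,"claw":1},
    {"tx":0,"ty":0,"tz":0,"rx":0,"ry":0,"rz":0,"claw":1}
  ]
}}

```text
clock: 14.25
tcp_pos: [0.4563, 0.2824, 0.2183]
orientation: [[0.989, 0.114, 0.09], [0.113, -0.993, 0.011], [0.09, -0.001, -0.996]]
ft_force: [0.2, 0.3, -2.0]
grip_width: 0.216
grasp_force: 107.8
```

Emit:
{"fn": "send_rows", "kwargs": {
  "rows": [
    {"tx":0,"ty":0,"tz":0,"rx":-0.0545,"ry":0,"rz":0.604,"claw":1},
    {"tx":0,"ty":0,"tz":0,"rx":-0.0545,"ry":0,"rz":0.604,"claw":1},
    {"tx":0,"ty":0,"tz":0,"rx":-0.0545,"ry":0,"rz":0.604,"claw":1},
    {"tx":0,"ty":0,"tz":0,"rx":-0.0545,"ry":0,"rz":0.604,"claw":1},
    {"tx":-0.03,"ty":0.2,"tz":0.005,"rx":0,"ry":0,"rz":0,"claw":1},
    {"tx":-0.06,"ty":0.4,"tz":0.005,"rx":0,"ry":0,"rz":0,"claw":1},
    {"tx":-0.075,"ty":0.5,"tz":0.005,"rx":0,"ry":0,"rz":0,"claw":1},
    {"tx":-0.083,"ty":0.55,"tz":0.005,"rx":0,"ry":0,"rz":0,"claw":1},
    {"tx":-0.083,"ty":0.55,"tz":0.005,"rx":0,"ry":0,"rz":0,"claw":1},
    {"tx":-0.075,"ty":0.5,"tz":0.005,"rx":0,"ry":0,"rz":0,"claw":1},
    {"tx":-0.06,"ty":0.4,"tz":0.005,"rx":0,"ry":0,"rz":0,"claw":1},
    {"tx":-0.038,"ty":0.25,"tz":0,"rx":0,"ry":0,"rz":0,"claw":1},
    {"tx":-0.02,"ty":0.135,"tz":0,"rx":0,"ry":0,"rz":0,"claw":1},
    {"tx":0,"ty":0,"tz":0,"rx":0,"ry":0,"rz":0,"claw":1}
  ]
}}

```text
clock: 16.0
tcp_pos: [0.3741, 0.087, 0.2127]
orientation: [[0.965, -0.247, 0.086], [-0.246, -0.969, -0.022], [0.089, 0.0, -0.996]]
ft_force: [0.3, 0.9, -2.2]
grip_width: 0.217
grasp_force: 107.8
```

```bash
python3 - <<'E'
from pour import *
from balls import blobs
print(s["tcp_pos"]); plan(W)
im=ctrl.read_camera("top"); print([x for x in blobs(im,(60,290,75,290)) if x[1]<70])
im=ctrl.read_camera("wrist"); k=K("wrist"); print(blobs(im,(0,512,0,200)))
rear=L-Rs@[.07,0,0]; print("lip px",proj("wrist",np.array([L,rear,L+Rs@[0,.032,0],np.r_[COL,.112]]),k))
for r in ctrl.trace("ball0","wrist"): print("tr",np.round(r["uv"]),round(r["p"],2),r["region"].sum())
E
```

```text
16.0 lip tub mm [ -22.856 -242.76   214.881] pitch -0.2992565008028064 yaw -0.24994665878001865 F [ 0.332  0.906 -2.169] tilt y -0.00013371067753589975
[0.374 0.087 0.213]
turn [0.001 0.005 0.   ] shift [-0.006 -0.003 -0.   ] len mm 0.3670295837484452
turn [ 0.    -1.333  0.   ] shift [ 0.148 -0.     0.614] len mm 37.900880778740905
turn [ 0.    -1.667 -0.   ] shift [ 0.084  0.    -0.364] len mm 22.42672495909744
turn [-0. -1.  0.] shift [ 0.033 -0.    -0.349] len mm 21.012630168049938
turn [-0.    -1.667 -0.   ] shift [-0.033  0.    -0.676] len mm 40.616280791930556
[([123.9, 158.7], 22), ([161.8, 181.0], 19), ([169.7, 284.4], 62)]
[([105.0, 13.0], 203), ([282.4, 65.2], 1621), ([236.4, 78.3], 1462)]
lip px [[ 255.7   -115.262]
 [ 256.17    63.339]
 [ 181.981 -115.776]
 [ 256.611  -28.247]]
tr [256.  84.] 0.92 1059
tr [217.  74.] 0.88 1330
tr [104.  13.] 0.77 281
tr [292.  85.] 0.71 1171
tr [330.  16.] 0.65 423
tr [272.  45.] 0.56 1397
```

The wrist camera confirms four balls in the bowl: (256,84), (217,74), (292,85) and (272,45). Both loose balls have stopped on the bench. Now I pour.

Emit:
{"fn": "send_rows", "kwargs": {
  "rows": [
    {"tx":0.074,"ty":0,"tz":0.307,"rx":0,"ry":-0.666,"rz":0,"claw":1},
    {"tx":0.074,"ty":0,"tz":0.307,"rx":0,"ry":-0.667,"rz":0,"claw":1},
    {"tx":0.021,"ty":0,"tz":-0.091,"rx":0,"ry":-0.417,"rz":0,"claw":1},
    {"tx":0.021,"ty":0,"tz":-0.091,"rx":0,"ry":-0.417,"rz":0,"claw":1},
    {"tx":0.021,"ty":0,"tz":-0.091,"rx":0,"ry":-0.417,"rz":0,"claw":1},
    {"tx":0.021,"ty":0,"tz":-0.091,"rx":0,"ry":-0.416,"rz":0,"claw":1},
    {"tx":0,"ty":0,"tz":0,"rx":0,"ry":0,"rz":0,"claw":1},
    {"tx":0.011,"ty":0,"tz":-0.116,"rx":0,"ry":-0.333,"rz":0,"claw":1},
    {"tx":0.011,"ty":0,"tz":-0.116,"rx":0,"ry":-0.333,"rz":0,"claw":1},
    {"tx":0.011,"ty":0,"tz":-0.117,"rx":0,"ry":-0.334,"rz":0,"claw":1},
    {"tx":0,"ty":0,"tz":0,"rx":0,"ry":0,"rz":0,"claw":1},
    {"tx":0,"ty":0,"tz":0,"rx":0,"ry":0,"rz":0,"claw":1},
    {"tx":-0.011,"ty":0,"tz":-0.225,"rx":0,"ry":-0.556,"rz":0,"claw":1},
    {"tx":-0.011,"ty":0,"tz":-0.225,"rx":0,"ry":-0.556,"rz":0,"claw":1},
    {"tx":-0.011,"ty":0,"tz":-0.226,"rx":0,"ry":-0.555,"rz":0,"claw":1},
    {"tx":0,"ty":0,"tz":0,"rx":0,"ry":0,"rz":0,"claw":1},
    {"tx":0,"ty":0,"tz":0,"rx":0,"ry":0,"rz":0,"claw":1}
  ]
}}

```text
clock: 18.27
tcp_pos: [0.4231, 0.0749, 0.2495]
orientation: [[0.703, -0.247, -0.667], [-0.179, -0.969, 0.17], [-0.688, 0.0, -0.726]]
ft_force: [-0.1, -0.2, -2.3]
grip_width: 0.218
grasp_force: 107.9
```

```bash
cat > ckb.py <<'E'
from lp import *
from balls import blobs
for n in("top","scene","wrist"):
    im=ctrl.read_camera(n); cv2.imwrite(f"ck_{n}.png",im); print(n,[x for x in blobs(im,(60,290,75,270) if n=="top" else (0,512,0,384)) if x[1]<1800])
    for r in ctrl.trace("ball0",n): print("tr",n,np.round(r["uv"]),round(r["p"],2),r["region"].sum())
    P=np.array([np.r_[COL,.026],np.r_[COL,.112],L,L-Rs@[.07,0,0]]); print("col floor, col top, lip, rear px",proj(n,P))
E
python3 ckb.py
```

```text
18.275 lip tub mm [ -25.563 -241.278  128.721] pitch 0.548918995810226 yaw -0.24962800274518307 F [-0.055 -0.171 -2.319] tilt y -0.00035936104302716667
top [([200.3, 152.4], 1621), ([124.1, 158.7], 19)]
col floor, col top, lip, rear px [[215.734 196.218]
 [212.515 193.208]
 [209.68  200.854]
 [202.334 222.64 ]]
scene [([169.4, 10.1], 213), ([217.3, 25.9], 1623), ([209.6, 3.7], 16), ([336.1, 2.7], 72), ([231.9, 4.5], 15), ([219.0, 47.4], 168), ([406.6, 49.8], 239), ([170.5, 54.0], 76), ([289.0, 63.1], 56), ([433.6, 55.9], 80), ([439.4, 70.8], 227), ([492.1, 84.5], 31), ([509.9, 90.0], 13), ([276.7, 109.6], 45), ([375.2, 167.6], 161), ([437.0, 165.4], 302), ([5.2, 289.7], 92), ([290.4, 288.0], 50), ([294.1, 340.9], 57)]
tr scene [292. 288.] 0.61 36
tr scene [293. 342.] 0.61 63
col floor, col top, lip, rear px [[269.572 232.402]
 [269.894 208.256]
 [278.653 201.382]
 [301.868 185.103]]
wrist [([257.2, 180.6], 32), ([310.8, 251.8], 16), ([187.6, 263.0], 170), ([99.1, 276.0], 1315), ([480.1, 279.5], 13), ([16.2, 287.7], 28), ([378.0, 316.8], 166)]
col floor, col top, lip, rear px [[ 255.317 -244.428]
 [ 254.254 -220.251]
 [ 254.012 -118.285]
 [ 254.906   60.788]]
```

```bash
python3 - <<'E'
from lp import *
e=np.array([.645,-.13])
w=[lip(L+[-.01,0,.08],-.25,.549),lip(L+[-.01,0,.08],-.25,0.0),lip(np.r_[e,.2],-.1,0),lip(np.r_[e,.012],-.1,0),lip(np.r_[e,.001],-.1,0)]
plan(w); print([a[0] for a in w])
E
```

```text
18.575 lip tub mm [ -25.589 -241.33   129.227] pitch 0.5497080441802792 yaw -0.24954028906600473 F [-0.227  0.025 -0.976] tilt y -0.00012320059477205372
turn [0.003 0.005 0.002] shift [-1.035  0.041 -0.854] len mm 80.55480245024609
turn [-0.    3.66  0.  ] shift [-0.505 -0.     1.382] len mm 88.30722871254747
turn [-0.208 -0.    -0.978] shift [ 2.336  3.129 -0.341] len mm 235.157004521998
turn [0. 0. 0.] shift [0.653 0.    3.064] len mm 188.00000000000003
turn [0. 0. 0.] shift [0.038 0.    0.179] len mm 10.999999999999998
[array([0.413, 0.075, 0.33 ]), array([0.368, 0.086, 0.255]), array([ 0.49 , -0.114,  0.246]), array([ 0.49 , -0.114,  0.058]), array([ 0.49 , -0.114,  0.047])]
```

Emit:
{"fn": "send_rows", "kwargs": {
  "rows": [
    {"tx":-0.517,"ty":0.02,"tz":-0.427,"rx":0,"ry":0,"rz":0,"claw":1},
    {"tx":-0.518,"ty":0.02,"tz":-0.427,"rx":0,"ry":0,"rz":0,"claw":1},
    {"tx":0,"ty":0,"tz":0,"rx":0,"ry":0.915,"rz":0,"claw":1},
    {"tx":0,"ty":0,"tz":0,"rx":0,"ry":0.915,"rz":0,"claw":1},
    {"tx":0,"ty":0,"tz":0,"rx":0,"ry":0.915,"rz":0,"claw":1},
    {"tx":0,"ty":0,"tz":0,"rx":0,"ry":0.915,"rz":0,"claw":1},
    {"tx":-0.252,"ty":0,"tz":0.691,"rx":0,"ry":0,"rz":0,"claw":1},
    {"tx":-0.253,"ty":0,"tz":0.691,"rx":0,"ry":0,"rz":0,"claw":1},
    {"tx":0,"ty":0,"tz":0,"rx":-0.208,"ry":0,"rz":-0.978,"claw":1},
    {"tx":0.389,"ty":0.521,"tz":-0.057,"rx":0,"ry":0,"rz":0,"claw":1},
    {"tx":0.389,"ty":0.521,"tz":-0.057,"rx":0,"ry":0,"rz":0,"claw":1},
    {"tx":0.389,"ty":0.521,"tz":-0.057,"rx":0,"ry":0,"rz":0,"claw":1},
    {"tx":0.389,"ty":0.522,"tz":-0.057,"rx":0,"ry":0,"rz":0,"claw":1},
    {"tx":0.39,"ty":0.522,"tz":-0.057,"rx":0,"ry":0,"rz":0,"claw":1},
    {"tx":0.39,"ty":0.522,"tz":-0.056,"rx":0,"ry":0,"rz":0,"claw":1},
    {"tx":0,"ty":0,"tz":0,"rx":0,"ry":0,"rz":0,"claw":1}
  ]
}}

```text
clock: 20.58
tcp_pos: [0.49, -0.1164, 0.2449]
orientation: [[0.972, -0.102, -0.21], [-0.1, -0.995, 0.021], [-0.211, 0.0, -0.977]]
ft_force: [-0.0, 0.6, -1.5]
grip_width: 0.218
grasp_force: 107.9
```

```bash
python3 - <<'E'
from lp import *
e=np.array([.645,-.13]); print(s["tcp_pos"],s["orientation"])
plan([lip(np.r_[e,.012],-.1,0),lip(np.r_[e,.001],-.1,0)])
E
python3 ckb.py | grep tr
```

```text
20.575 lip tub mm [  69.44  -433.551  198.491] pitch 0.0027744220322514987 yaw -0.10223421236798998 F [-0.034  0.589 -1.509] tilt y -0.00028185938060696985
[ 0.49  -0.116  0.245] [[ 0.972 -0.102 -0.21 ]
 [-0.1   -0.995  0.021]
 [-0.211  0.    -0.977]]
turn [-0.001  0.018 -0.015] shift [ 0.639 -0.032  3.049] len mm 186.9359984864792
turn [0. 0. 0.] shift [0.038 0.    0.179] len mm 10.999999999999998
tr scene [291. 286.] 0.36 66
tr scene [336. 300.] 0.17 4369
tr wrist [94. 86.] 0.85 287
tr wrist [94. 66.] 0.4 65
```

```bash
python3 - <<'E'
from plan import *
a=cv2.imread("ck_scene.png")[180:270,225:315]; b=cv2.imread("ck_wrist.png")[0:220,0:200]
cv2.imwrite("pics/v10.png",np.hstack([cv2.resize(a,(450,580),interpolation=cv2.INTER_CUBIC)[:,:450],cv2.resize(b,(340,580),interpolation=cv2.INTER_CUBIC)]))
E
```

```text
(no output)
```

View pics/v10.png

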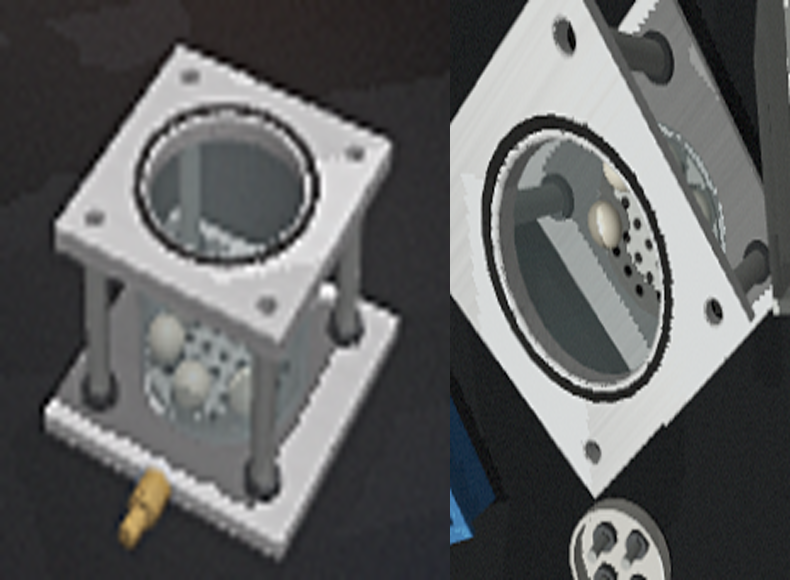

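The picture shows at least three balls on the tube floor, at (165,335), (195,380) and (245,390), so the pour worked. Threaded holes show in the wrist part at (565,35), (713,310) and (592,450). Now I lay the scoop down.

```bash
cat > holes.py <<'E'
from plan import *
def refine(g,hp,r=7,f=.75):
    out=[]
    for u,v in hp:
        for _ in range(3):
            b,a=int(round(v)),int(round(u)); yy,xx=np.mgrid[b-r:b+r+1,a-r:a+r+1]; p=g[b-r:b+r+1,a-r:a+r+1]
            w=np.clip(np.median(p)*f-p,0,None)*((xx-u)**2+(yy-v)**2<=r*r); u,v=(w*xx).sum()/w.sum(),(w*yy).sum()/w.sum()
        out.append((u,v))
    return np.array(out)
E
python3 - <<'E'
from holes import *
g=cv2.imread("ck_wrist.png",0).astype(float)
hp=(np.array([(565,35),(713,310),(592,450)])-[450,0])/[1.7,580/220]
r=refine(g,hp,6); W=unproj("wrist",r,.112); print(r,W,np.linalg.norm(W[0]-W[1]),np.linalg.norm(W[1]-W[2])); c=(W[0]+W[2])/2; print("c",c); d=W[0]-W[1];print(np.degrees(np.arctan2(d[1],d[0])))
E
```

```text
[[ 70.853  14.066]
 [155.464 117.296]
 [ 83.711 170.666]] [[ 0.617  0.018  0.112]
 [ 0.533 -0.025  0.112]
 [ 0.488  0.06   0.112]] 0.09436771137198192 0.09677259975660575
c [0.552 0.039 0.112]
27.294631323626458
```

Emit:
{"fn": "send_rows", "kwargs": {
  "rows": [
    {"tx":0.16,"ty":-0.03,"tz":0.762,"rx":0,"ry":0.018,"rz":0,"claw":1},
    {"tx":0.16,"ty":0,"tz":0.762,"rx":0,"ry":0,"rz":0,"claw":1},
    {"tx":0.16,"ty":0,"tz":0.762,"rx":0,"ry":0,"rz":0,"claw":1},
    {"tx":0.08,"ty":0,"tz":0.381,"rx":0,"ry":0,"rz":0,"claw":1},
    {"tx":0.08,"ty":0,"tz":0.381,"rx":0,"ry":0,"rz":0,"claw":1},
    {"tx":0,"ty":0,"tz":0,"rx":0,"ry":0,"rz":0,"claw":1},
    {"tx":0.02,"ty":0,"tz":0.09,"rx":0,"ry":0,"rz":0,"claw":1},
    {"tx":0.014,"ty":0,"tz":0.065,"rx":0,"ry":0,"rz":0,"claw":1},
    {"tx":0,"ty":0,"tz":0,"rx":0,"ry":0,"rz":0,"claw":1}
  ]
}}

```text
clock: 22.0
tcp_pos: [0.4896, -0.1127, 0.0494]
orientation: [[0.973, -0.1, -0.206], [-0.097, -0.995, 0.021], [-0.207, 0.0, -0.978]]
ft_force: [-0.7, -0.3, -2.4]
grip_width: 0.215
grasp_force: 108.0
```

```bash
python3 lp.py
```

```text
22.0 lip tub mm [  69.788 -429.518    3.63 ] pitch -0.0012092116455405168 yaw -0.0997132448383404 F [-0.724 -0.302 -2.377] tilt y -8.974139723753511e-05
```

Emit:
{"fn": "send_rows", "kwargs": {
  "rows": [
    {"tx":0.005,"ty":0,"tz":0.02,"rx":0,"ry":0,"rz":0,"claw":1},
    {"tx":0.004,"ty":0,"tz":0.018,"rx":0,"ry":0,"rz":0,"claw":1},
    {"tx":0,"ty":0,"tz":0,"rx":0,"ry":0,"rz":0,"claw":1},
    {"tx":0,"ty":0,"tz":0,"rx":0,"ry":0,"rz":0,"claw":0.4},
    {"tx":0,"ty":0,"tz":0,"rx":0,"ry":0,"rz":0,"claw":0},
    {"tx":0,"ty":0,"tz":0,"rx":0,"ry":0,"rz":0,"claw":0},
    {"tx":0,"ty":0,"tz":0,"rx":0,"ry":0,"rz":0,"claw":0},
    {"tx":0,"ty":0,"tz":0,"rx":0,"ry":0,"rz":0,"claw":0},
    {"tx":0,"ty":0,"tz":-0.5,"rx":0,"ry":0,"rz":0,"claw":0},
    {"tx":0,"ty":0,"tz":-0.9,"rx":0,"ry":0,"rz":0,"claw":0},
    {"tx":0,"ty":0,"tz":-0.9,"rx":0,"ry":0,"rz":0,"claw":0},
    {"tx":0,"ty":0,"tz":-0.9,"rx":0,"ry":0,"rz":0,"claw":0},
    {"tx":0,"ty":0,"tz":0,"rx":0,"ry":0,"rz":0,"claw":0}
  ]
}}

```text
clock: 23.62
tcp_pos: [0.5324, -0.1175, 0.2402]
orientation: [[0.975, -0.099, -0.197], [-0.098, -0.995, 0.018], [-0.198, 0.002, -0.98]]
ft_force: [1.1, 0.2, -0.9]
grip_width: 0.998
grasp_force: 0.0
```

```bash
python3 - <<'E'
from plan import *
s=ctrl.get_state(); print(s["clock"],s["tcp_pos"])
# scoop flat? compare wrist & scene traces
im=ctrl.read_camera("scene"); cv2.imwrite("pics/after.png",im)
for r in ctrl.trace("scoop","scene"): print(np.round(r["uv"]),round(r["p"],2),r["region"].sum())
im=ctrl.read_camera("wrist"); k=K("wrist")
m=cv2.inRange(cv2.cvtColor(im,cv2.COLOR_BGR2HSV),(5,120,60),(20,255,255)); n,l,st,c=cv2.connectedComponentsWithStats(m)
print([(st[i].tolist()) for i in range(1,n) if st[i,4]>300])
o=np.array([.645,-.13,0])-[.045*np.cos(.1),-.045*np.sin(.1),0]
P=[o+Ro.from_euler("z",-.1).as_matrix()@q for q in ([-.07,.01,.067],[-.07,-.01,.067],[-.162,.01,.087],[-.162,-.01,.087])]; print("pred",proj("wrist",P,k))
# view pose for cover: ahead of tool
Q=toolR(0,0); plan([((.45,-.25,.23),Q)])
E
```

```text
23.625 [ 0.532 -0.117  0.24 ]
[231. 202.] 0.88 916
[158. 192.] 0.65 443
[[428, 100, 32, 26, 387], [248, 140, 19, 83, 1472], [357, 201, 94, 70, 4333]]
pred [[248.927 140.892]
 [267.45  140.9  ]
 [249.597 222.261]
 [266.712 222.27 ]]
turn [-0.072  1.403 -0.662] shift [-1.312  2.225  0.058] len mm 155.00130913686735
```

```bash
python3 - <<'E'
from plan import *
z=np.load("w2.npz"); k=(z["K"],z["d"],z["T"]); im=cv2.imread("pics/w2.png")
h=cv2.cvtColor(im,cv2.COLOR_BGR2HSV); m=cv2.inRange(h,(12,80,30),(35,255,255))|cv2.inRange(h,(95,100,30),(125,255,255)); mm=np.zeros_like(m); mm[35:90,345:400]=m[35:90,345:400]
pts=np.argwhere(mm>0)[:,::-1]; hull=np.zeros_like(m); cv2.fillConvexPoly(hull,cv2.convexHull(pts.astype(np.int32)),255); print((mm>0).sum(),(hull>0).sum())
c=np.array([.5285,-.3392]); r=.013/np.cos(np.pi/6)
for nm,ph in(("corners on world x (flats +-y)",0),("corners on world y (flats +-x)",np.pi/2)):
    best=None
    for dx in np.arange(-3,3.1,.5):
        for dy in np.arange(-3,3.1,.5):
            P=[(c[0]+dx*1e-3+r*np.cos(ph-.008+i*np.pi/3),c[1]+dy*1e-3+r*np.sin(ph-.008+i*np.pi/3),zz) for i in range(6) for zz in(.009,.048)]
            P+=[(c[0]+dx*1e-3+.009*np.cos(a),c[1]+dy*1e-3+.009*np.sin(a),.054) for a in np.arange(0,6.28,.3)]
            q=cv2.convexHull(proj("wrist",P,k).astype(np.float32))[:,0]; o=np.zeros_like(m); cv2.fillConvexPoly(o,np.round(q*16).astype(np.int32),255,cv2.LINE_8,4)
            e=(o!=hull).sum()
            if best is None or e<best[0]: best=(e,dx,dy)
    print(nm,best)
# yellow top-face orientation: bright mask
t=cv2.inRange(h,(15,80,150),(35,255,255)); t2=np.zeros_like(t); t2[35:90,345:400]=t[35:90,345:400]
for row in (t2|(cv2.inRange(h,(95,100,30),(125,255,255))&(t2*0+255)))[42:78,358:396]: print("".join("#" if v else "." for v in row))
E
```

```text
779 881
corners on world x (flats +-y) (np.int64(66), np.float64(0.0), np.float64(-0.5))
corners on world y (flats +-x) (np.int64(112), np.float64(-0.5), np.float64(-1.5))
......................................
......................................
......................................
.....................#................
...................#####..............
.................#########............
................############..........
...............###############........
.............########.#####.####......
............#######.#########.###.....
..........#######..###########.##.....
.........#######.#################....
.........######.###############.##....
........######.###################....
........######.#######....########....
........#############......#######....
........#####.######.......######.....
........############.......######.....
........############.......######.....
........############......#####.#.....
........#############....######.#.....
........######################.##.....
........#####.################.##.....
........#####################.###.....
........######.############...###.....
........#######.##########..###.......
........#########.#####...####........
........#####################.........
..........#################...........
............##############............
..............######.###..............
................#######...............
..................###.................
......................................
......................................
......................................
```

The hexagon's corners point along world x, so its flats face ±y and I grip with tool x along world x. First a precise look at the column from above.

```bash
python3 - <<'E'
from plan import *
plan([((.48,.042,.35),toolR(0,0))])
E
```

```text
turn [-0.072  1.403 -0.662] shift [-0.812 -2.642 -1.942] len mm 202.67718201601105
```

Emit:
{"fn": "send_rows", "kwargs": {
  "rows": [
    {"tx":0,"ty":0,"tz":0,"rx":-0.036,"ry":0.702,"rz":-0.331,"claw":0},
    {"tx":0,"ty":0,"tz":0,"rx":-0.036,"ry":0.701,"rz":-0.331,"claw":0},
    {"tx":-0.203,"ty":-0.66,"tz":-0.485,"rx":0,"ry":0,"rz":0,"claw":0},
    {"tx":-0.203,"ty":-0.66,"tz":-0.485,"rx":0,"ry":0,"rz":0,"claw":0},
    {"tx":-0.203,"ty":-0.66,"tz":-0.485,"rx":0,"ry":0,"rz":0,"claw":0},
    {"tx":-0.203,"ty":-0.66,"tz":-0.485,"rx":0,"ry":0,"rz":0,"claw":0},
    {"tx":0,"ty":0,"tz":0,"rx":0,"ry":0,"rz":0,"claw":0},
    {"tx":0,"ty":0,"tz":0,"rx":0,"ry":0,"rz":0,"claw":0}
  ]
}}

```text
clock: 24.78
tcp_pos: [0.4798, 0.0416, 0.3487]
orientation: [[1.0, 0.001, -0.002], [0.001, -1.0, -0.001], [-0.002, 0.001, -1.0]]
ft_force: [-0.2, -0.5, -0.4]
grip_width: 1.0
grasp_force: 0.0
```

```bash
cat > colm.py <<'E'
from holes import *
s=ctrl.get_state(); print(s["clock"],s["tcp_pos"],s["orientation"][2])
k=K("wrist"); im=ctrl.read_camera("wrist"); g=cv2.cvtColor(im,cv2.COLOR_BGR2GRAY).astype(float)
from scipy.optimize import least_squares
c0=np.array([.551,.041]); a0=np.radians(27.6)
P=np.array([(c0[0]+.0679*np.cos(a0+np.pi/4+i*np.pi/2),c0[1]+.0679*np.sin(a0+np.pi/4+i*np.pi/2),.112) for i in range(4)])
uv=proj("wrist",P,k); r=refine(g,uv,7,.7); print("pred",uv.round(1).tolist(),"got",r.round(1).tolist())
W=unproj("wrist",r,.112,k); print(W.mean(0),[round(np.linalg.norm(W[i]-W[(i+1)%4]),4) for i in range(4)])
v=[W[i]-W[(i+2)%4] for i in range(2)]; print("yaw",[np.degrees(np.arctan2(v[i][1],v[i][0]))-45-90*i for i in range(2)])
print("z-robust centre (diag means)",(W[0]+W[2])/2,(W[1]+W[3])/2)
E
python3 colm.py
```

```text
24.775 [0.48  0.042 0.349] [-0.002  0.001 -1.   ]
pred [[206.3, 91.4], [242.2, 157.6], [306.2, 124.1], [273.5, 53.1]] got [[206.8, 90.6], [242.8, 156.7], [306.5, 122.6], [273.5, 51.9]]
[0.552 0.041 0.112] [np.float64(0.0959), np.float64(0.096), np.float64(0.0957), np.float64(0.0957)]
yaw [np.float64(27.971016746917584), np.float64(27.96334411945972)]
z-robust centre (diag means) [0.552 0.04  0.112] [0.552 0.041 0.112]
```

Emit:
{"fn": "send_rows", "kwargs": {
  "rows": [
    {"tx":-0.055,"ty":0.906,"tz":0.248,"rx":0,"ry":0,"rz":0,"claw":0},
    {"tx":-0.055,"ty":0.906,"tz":0.248,"rx":0,"ry":0,"rz":0,"claw":0},
    {"tx":-0.055,"ty":0.906,"tz":0.248,"rx":0,"ry":0,"rz":0,"claw":0},
    {"tx":-0.055,"ty":0.906,"tz":0.248,"rx":0,"ry":0,"rz":0,"claw":0},
    {"tx":-0.055,"ty":0.906,"tz":0.248,"rx":0,"ry":0,"rz":0,"claw":0},
    {"tx":-0.055,"ty":0.906,"tz":0.248,"rx":0,"ry":0,"rz":0,"claw":0},
    {"tx":-0.055,"ty":0.906,"tz":0.248,"rx":0,"ry":0,"rz":0,"claw":0},
    {"tx":0,"ty":0,"tz":0,"rx":0,"ry":0,"rz":0,"claw":0},
    {"tx":0,"ty":0,"tz":0,"rx":0,"ry":0,"rz":0,"claw":0}
  ]
}}

```text
clock: 25.95
tcp_pos: [0.4562, -0.339, 0.245]
orientation: [[1.0, -0.002, -0.001], [-0.002, -1.0, 0.002], [-0.001, -0.002, -1.0]]
ft_force: [-0.6, 0.8, 0.3]
grip_width: 1.002
grasp_force: 0.0
```

```bash
sed -e 's/\[.551,.041\]/[.5285,-.3392]/; s/radians(27.6)/radians(-.46)/; s/\.112/.008/g' colm.py > covm.py; cat >> covm.py <<'E'
c=W.mean(0); yaw=np.mean([np.arctan2(v[i][1],v[i][0])-np.pi/4-np.pi/2*i for i in range(2)]); print(c,"yaw rad",yaw)
Q=toolR(yaw,0); plan([((c[0],c[1],.1),Q),((c[0],c[1],.0153),Q)])
E
python3 covm.py
```

```text
25.95 [ 0.456 -0.339  0.245] [-0.001 -0.002 -1.   ]
pred [[218.9, 66.9], [221.3, 144.3], [292.6, 144.7], [295.7, 67.3]] got [[219.3, 66.8], [221.5, 144.1], [292.7, 144.4], [295.8, 67.3]]
[ 0.529 -0.339  0.008] [np.float64(0.0958), np.float64(0.0958), np.float64(0.0956), np.float64(0.0956)]
yaw [np.float64(-0.4526380503828946), np.float64(-0.4511083913209859)]
z-robust centre (diag means) [ 0.529 -0.339  0.008] [ 0.529 -0.339  0.008]
[ 0.529 -0.339  0.008] yaw rad -0.007886675505457741
turn [-0.007 -0.001  0.048] shift [1.198 0.006 2.431] len mm 162.6308887366436
turn [0. 0. 0.] shift [0.    0.    1.412] len mm 84.70000000000002
```

Emit:
{"fn": "send_rows", "kwargs": {
  "rows": [
    {"tx":0.399,"ty":0.002,"tz":0.81,"rx":-0.007,"ry":0,"rz":0.048,"claw":0},
    {"tx":0.399,"ty":0.002,"tz":0.81,"rx":0,"ry":0,"rz":0,"claw":0},
    {"tx":0.4,"ty":0.002,"tz":0.811,"rx":0,"ry":0,"rz":0,"claw":0},
    {"tx":0,"ty":0,"tz":0,"rx":0,"ry":0,"rz":0,"claw":0},
    {"tx":0,"ty":0,"tz":0.55,"rx":0,"ry":0,"rz":0,"claw":0},
    {"tx":0,"ty":0,"tz":0.55,"rx":0,"ry":0,"rz":0,"claw":0},
    {"tx":0,"ty":0,"tz":0.312,"rx":0,"ry":0,"rz":0,"claw":0},
    {"tx":0,"ty":0,"tz":0,"rx":0,"ry":0,"rz":0,"claw":0},
    {"tx":0,"ty":0,"tz":0,"rx":0,"ry":0,"rz":0,"claw":0}
  ],
  "force": 80
}}

```text
clock: 27.12
tcp_pos: [0.5306, -0.3405, 0.0184]
orientation: [[1.0, -0.007, 0.004], [-0.007, -1.0, -0.003], [0.004, 0.003, -1.0]]
ft_force: [-0.9, -0.4, 0.4]
grip_width: 1.001
grasp_force: 0.0
```

Emit:
{"fn": "send_rows", "kwargs": {
  "rows": [
    {"tx":0,"ty":0,"tz":0,"rx":0,"ry":0,"rz":0,"claw":1},
    {"tx":0,"ty":0,"tz":0,"rx":0,"ry":0,"rz":0,"claw":1},
    {"tx":0,"ty":0,"tz":0,"rx":0,"ry":0,"rz":0,"claw":1},
    {"tx":0,"ty":0,"tz":0,"rx":0,"ry":0,"rz":0,"claw":1},
    {"tx":0,"ty":0,"tz":0,"rx":0,"ry":0,"rz":0,"claw":1},
    {"tx":0,"ty":0,"tz":0,"rx":0,"ry":0,"rz":0,"claw":1}
  ]
}}

```text
clock: 27.88
tcp_pos: [0.53, -0.3398, 0.0168]
orientation: [[1.0, -0.007, 0.002], [-0.007, -1.0, -0.002], [0.002, 0.002, -1.0]]
ft_force: [-0.0, 0.9, 5.4]
grip_width: 0.291
grasp_force: 79.8
```

```bash
python3 - <<'E'
from plan import *
s=ctrl.get_state(); p=s["tcp_pos"]; print(s["clock"],p,s["orientation"],s["grip_width"],s["grasp_force"],s["ft_force"])
# cover origin in tool frame (measured cover pose, underside z=0), Rc = Rz(yaw)
Q=s["orientation"]; Rc=Ro.from_euler("z",-.0079).as_matrix(); off=Q.T@(np.array([.5288,-.3392,0])-p); RT=Q.T@Rc; print("off",off); np.savez("cov.npz",off=off,RT=RT)
a=np.radians(27.97); Rt=Ro.from_euler("z",a).as_matrix(); Qt=Rt@RT.T
for h in(.16,.122): print("tcp",np.r_[.552,.0405,h]-Qt@off)
plan([(p+[0,0,.2],Q),(np.r_[.552,.0405,.2]-Qt@off,Qt),(np.r_[.552,.0405,.15]-Qt@off,Qt)])
E
```

```text
27.875 [ 0.53  -0.34   0.017] [[ 1.    -0.007  0.002]
 [-0.007 -1.    -0.002]
 [ 0.002  0.002 -1.   ]] 0.2913588736903224 79.77587169036269 [-0.042  0.934  5.421]
off [-0.001 -0.001  0.017]
tcp [0.553 0.04  0.177]
tcp [0.553 0.04  0.139]
turn [0. 0. 0.] shift [ 0.007  0.006 -3.333] len mm 200.00000000000003
turn [ 0.007  0.005 -3.307] shift [ 3.321 -5.413 -0.002] len mm 381.0424025469491
turn [0. 0. 0.] shift [-0.002 -0.001  0.833] len mm 50.00000000000001
```

Emit:
{"fn": "send_rows", "kwargs": {
  "rows": [
    {"tx":0,"ty":0,"tz":-0.15,"rx":0,"ry":0,"rz":0,"claw":1},
    {"tx":0,"ty":0,"tz":-0.5,"rx":0,"ry":0,"rz":0,"claw":1},
    {"tx":0,"ty":0,"tz":-0.8,"rx":0,"ry":0,"rz":0,"claw":1},
    {"tx":0,"ty":0,"tz":-0.9,"rx":0,"ry":0,"rz":0,"claw":1},
    {"tx":0,"ty":0,"tz":-0.7,"rx":0,"ry":0,"rz":0,"claw":1},
    {"tx":0,"ty":0,"tz":-0.283,"rx":0,"ry":0,"rz":0,"claw":1},
    {"tx":0,"ty":0,"tz":0,"rx":0,"ry":0,"rz":-0.4,"claw":1},
    {"tx":0,"ty":0,"tz":0,"rx":0,"ry":0,"rz":-0.8,"claw":1},
    {"tx":0,"ty":0,"tz":0,"rx":0,"ry":0,"rz":-0.8,"claw":1},
    {"tx":0,"ty":0,"tz":0,"rx":0,"ry":0,"rz":-0.8,"claw":1},
    {"tx":0,"ty":0,"tz":0,"rx":0,"ry":0,"rz":-0.507,"claw":1},
    {"tx":0,"ty":0,"tz":0,"rx":0,"ry":0,"rz":0,"claw":1}
  ]
}}

```text
clock: 29.38
tcp_pos: [0.5284, -0.3389, 0.2139]
orientation: [[0.883, 0.469, -0.002], [0.469, -0.883, 0.001], [-0.001, -0.001, -1.0]]
ft_force: [-0.4, -0.3, -4.4]
grip_width: 0.289
grasp_force: 79.2
```

Emit:
{"fn": "send_rows", "kwargs": {
  "rows": [
    {"tx":0.15,"ty":-0.244,"tz":0,"rx":0,"ry":0,"rz":0,"claw":1},
    {"tx":0.35,"ty":-0.57,"tz":0,"rx":0,"ry":0,"rz":0,"claw":1},
    {"tx":0.48,"ty":-0.782,"tz":0,"rx":0,"ry":0,"rz":0,"claw":1},
    {"tx":0.48,"ty":-0.782,"tz":0,"rx":0,"ry":0,"rz":0,"claw":1},
    {"tx":0.48,"ty":-0.782,"tz":0,"rx":0,"ry":0,"rz":0,"claw":1},
    {"tx":0.48,"ty":-0.782,"tz":0,"rx":0,"ry":0,"rz":0,"claw":1},
    {"tx":0.45,"ty":-0.733,"tz":0,"rx":0,"ry":0,"rz":0,"claw":1},
    {"tx":0.3,"ty":-0.489,"tz":0,"rx":0,"ry":0,"rz":0,"claw":1},
    {"tx":0.15,"ty":-0.25,"tz":0,"rx":0,"ry":0,"rz":0,"claw":1},
    {"tx":0,"ty":0,"tz":0,"rx":0,"ry":0,"rz":0,"claw":1},
    {"tx":0,"ty":0,"tz":0,"rx":0,"ry":0,"rz":0,"claw":1}
  ]
}}

```text
clock: 30.75
tcp_pos: [0.5524, 0.0401, 0.2156]
orientation: [[0.883, 0.469, 0.001], [0.469, -0.883, -0.002], [-0.0, 0.002, -1.0]]
ft_force: [-0.1, -0.3, -4.9]
grip_width: 0.289
grasp_force: 79.5
```

```bash
cat > hold.py <<'E'
from holes import *
s=ctrl.get_state(); p=s["tcp_pos"]; Q=s["orientation"]; print(s["clock"],s["grip_width"],s["grasp_force"],s["ft_force"])
z=np.load("cov.npz"); off,RT=z["off"],z["RT"]
Rc=Q@RT; o=p+Q@off; print("cover est",np.array([f"{v:.4f}" for v in o]),"yaw",np.degrees(np.arctan2(Rc[1,0],Rc[0,0])),"tilt",Rc[:2,2])
# check with cameras: holes of the cover top face
k=K("wrist"); g=cv2.cvtColor(ctrl.read_camera("wrist"),cv2.COLOR_BGR2GRAY).astype(float)
H=np.array([(.048,.048,.008),(-.048,.048,.008),(-.048,-.048,.008),(.048,-.048,.008)])@Rc.T+o
uv=proj("wrist",H,k); 
for i in range(4):
    if 8<uv[i,1]<220:
        r=refine(g,uv[i:i+1],8,.7); print("hole",i,uv[i],r[0],"err mm",1e3*(unproj("wrist",r,H[i,2],k)[0]-H[i])[:2])
a=np.radians(27.97); Qt=Ro.from_euler("z",a).as_matrix()@RT.T
plan([(np.r_[.552,.0405,.150]-Qt@off,Qt),(np.r_[.552,.0405,.1235]-Qt@off,Qt)])
E
python3 hold.py
```

```text
30.75 0.28942886584891286 79.5313114207238 [-0.124 -0.28  -4.864]
cover est ['0.5511' '0.0401' '0.1987'] yaw 27.919271041338803 tilt [0.002 0.002]
hole 0 [164.972 149.446] [172.322 149.046] err mm [ 2.061 -3.407]
hole 3 [342.322 149.545] [344.289 149.138] err mm [ 0.681 -0.82 ]
turn [ 0.003  0.014 -0.01 ] shift [ 0.015 -0.005  0.813] len mm 48.76207890863854
turn [0. 0. 0.] shift [-0.001 -0.001  0.442] len mm 26.499999999999993
```

Emit:
{"fn": "send_rows", "kwargs": {
  "rows": [
    {"tx":0.005,"ty":-0.002,"tz":0.27,"rx":0.003,"ry":0.014,"rz":-0.01,"claw":1},
    {"tx":0.005,"ty":-0.002,"tz":0.27,"rx":0,"ry":0,"rz":0,"claw":1},
    {"tx":0.005,"ty":-0.001,"tz":0.27,"rx":0,"ry":0,"rz":0,"claw":1},
    {"tx":0,"ty":0,"tz":0,"rx":0,"ry":0,"rz":0,"claw":1},
    {"tx":0,"ty":0,"tz":0,"rx":0,"ry":0,"rz":0,"claw":1}
  ]
}}

```text
clock: 31.42
tcp_pos: [0.5534, 0.0415, 0.1672]
orientation: [[0.882, 0.471, 0.003], [0.471, -0.882, -0.0], [0.003, 0.001, -1.0]]
ft_force: [-0.2, -0.4, -3.2]
grip_width: 0.288
grasp_force: 79.5
```

```bash
python3 hold.py; python3 - <<'E'
from holes import *
im=ctrl.read_camera("wrist"); g=cv2.cvtColor(im,cv2.COLOR_BGR2GRAY)
for (u,v) in((168,149),(344,149)):
    print(u,v)
    for row in g[v-18:v+19,u-22:u+23]: print("".join(" .:-=+*#%@"[int(x)*10//256] for x in row))
E
```

```text
31.425 0.28751187336140216 79.53897097148001 [-0.233 -0.369 -3.188]
cover est ['0.5521' '0.0415' '0.1504'] yaw 28.05228562629012 tilt [-0. -0.]
hole 0 [165.04  149.477] [165.27  149.841] err mm [-0.123 -0.186]
hole 3 [342.313 149.588] [347.811 149.283] err mm [ 1.53  -2.531]
turn [ 0.001 -0.009  0.01 ] shift [-0.016  0.012  0.015] len mm 1.4900096187425278
turn [0. 0. 0.] shift [-0.001 -0.001  0.442] len mm 26.499999999999993
168 149
%%%%%%%%%%%%%%%%%%%%%%%%%%%%%%%%%%%%%%%%%%%%%
%%%%%%%%%%%%%%%%%%%%%%%%%%%%%%%%%%%%%%%%%%%%%
%%%%%%%%%%%%%%%%%%%%%%%%%%%%%%%%%%%%%%%%%%%%%
%%%%%%%%%%%%%%%%%%%%%%%%%%%%%%%%%%%%%%%%%%%%%
%%%%%%%%%%%%%%%%%%%%%%%%%%%%%%%%%%%%%%%%%%%%%
%%%%%%%%%%%%%%%%%%%%%%%%%%%%%%%%%%%%%%%%%%%%%
%%%%%%%%%%%%%%%%%%%%%%%%%%%%%%%%%%%%%%%%%%%%%
%%%%%%%%%%%%%%%%%%%%%%%%%%%%%%%%%%%%%%%%%%%%%
%%%%%%%%%%%%%%%%%%%%%%%%%%%%%%%%%%%%%%%%%%%%%
%%%%%%%%%%%%%%%%%%%######%%%%%%%%%%%%%%%%%%%%
%%%%%%%%%%%%%%%%%%***+++*###%%%%%%%%%%%%%%%%%
%%%%%%%%%%%%%%%%#*=++-#####*#%%%%%%%%%%%%%%%%
%%%%%%%%%%%%%%%#*+---.%%%%%%###%%%%%%%%%%%%%%
%%%%%%%%%%%%%%#**+-:. %%%%%%%###%%%%%%%%%%%%%
%%%%%%%%%%%%%#**+-
[... 2049 characters left out ...]
++********
**************++******+  .  .-----+++********
***************+******+    .:----=++*********
***************++*****=   .:-----+++*********
***************++*****-  .------=+++*********
****************++****:..------=+++**********
****************+++++=-------==+++***********
*****************++==------==++++************
******************+++======+++++*************
+*******************+++++++++++**************
+++******************+++++++*****************
==+++****************************************
====++***************************************
+++==+++*************************************
=======+++***********************************
=========++**********************************
```

Emit:
{"fn": "send_rows", "kwargs": {
  "rows": [
    {"tx":-0.008,"ty":0.006,"tz":0.15,"rx":0,"ry":-0.005,"rz":0.005,"claw":1},
    {"tx":0,"ty":0,"tz":0.15,"rx":0,"ry":0,"rz":0,"claw":1},
    {"tx":0,"ty":0,"tz":0.145,"rx":0,"ry":0,"rz":0,"claw":1},
    {"tx":0,"ty":0,"tz":0,"rx":0,"ry":0,"rz":0,"claw":1},
    {"tx":0,"ty":0,"tz":0,"rx":0,"ry":0,"rz":0,"claw":1},
    {"tx":0,"ty":0,"tz":0,"rx":0,"ry":0,"rz":0,"claw":1}
  ]
}}

```text
clock: 32.28
tcp_pos: [0.5535, 0.041, 0.1409]
orientation: [[0.883, 0.47, 0.003], [0.47, -0.883, -0.0], [0.002, 0.002, -1.0]]
ft_force: [0.3, -0.3, -4.0]
grip_width: 0.291
grasp_force: 79.6
```

```bash
python3 hold.py; python3 - <<'E'
from holes import *
s=ctrl.get_state(); k=K("wrist"); im=ctrl.read_camera("wrist"); g=cv2.cvtColor(im,cv2.COLOR_BGR2GRAY); cv2.imwrite("fin_w.png",im)
a=np.radians(27.97); Rc=Ro.from_euler("z",a).as_matrix(); H=np.array([(.048,.048,0),(.048,-.048,0)])@Rc.T+[.552,.0405,0]
z=np.load("cov.npz"); o=s["tcp_pos"]+s["orientation"]@z["off"]; R=s["orientation"]@z["RT"]
ct=np.array([(.048,.048,.008),(.048,-.048,.008),(.048,.048,0),(.048,-.048,0)])@R.T+o
print("thread px",proj("wrist",H+[0,0,.112],k),"cover top/bottom hole px",proj("wrist",ct,k))
for (u,v) in((169,151),(347,151)):
    print(u,v)
    for row in g[v-14:v+15,u-16:u+17]: print("".join(" .:-=+*#%@"[int(x)*10//256] for x in row))
t=ctrl.read_camera("top"); cv2.imwrite("fin_top.png",t); t=ctrl.read_camera("scene"); cv2.imwrite("fin_sc.png",t)
E
```

```text
32.275 0.29141555855374507 79.55930929630995 [ 0.275 -0.337 -4.022]
cover est ['0.5522' '0.0410' '0.1241'] yaw 28.01089235491094 tilt [-0. -0.]
hole 0 [164.994 149.457] [164.019 149.858] err mm [-0.448  0.378]
hole 3 [342.301 149.561] [339.886 147.445] err mm [0.355 1.768]
turn [ 0.001 -0.003  0.004] shift [-0.006  0.006 -0.432] len mm 25.91838151588321
turn [0. 0. 0.] shift [-0.001 -0.001  0.442] len mm 26.499999999999993
thread px [[176.174 145.828]
 [333.326 146.03 ]] cover top/bottom hole px [[165.015 149.448]
 [342.355 149.562]
 [169.504 147.634]
 [338.268 147.744]]
169 151
%%%%%%%%%%%%%%%%%%%%%%%%%%%%%%%%%
%%%%%%%%%%%%%%%%%%%%%%%%%%%%%%%%%
%%%%%%%%%%%%%%%%%%%%%%%%%%%%%%%%%
%%%%%%%%%%%%%#####%%%%%%%%%%%%%%%
%%%%%%%%%%%##****+*##%%%%%%%%%%%%
%%%%%%%%%##**+++=--+*#%%%%%%%%%%%
%%%%%%%%#+++=-===-:==*#%%%%%%%%%%
%%%%%%%#++=-:====-:::-=*%%%%%%%%%
%%%%%%#*==-:-====-:::. =#%%%%%%%%
%%%%%%#+-:::=+===--:-:..=#%%%%%%%
%%%%%#*=-::-=+===-----: -*%%%%%%%
%%%%%#+=-::-======----:..+#%%%%%%
%%%%%#+=-::-=++===------.-*%%%%%%
%%%%%#+=-::-=======-------*%%%%%%
%%%%%#*+-::-=+======------*#%%%%%
%%%%
[... 765 characters left out ...]
+++++++-::-+++******
*******+=--==+++++++=::-=++******
*******+-:-==++++++++--:-+++*****
******+=--===++++++++-::-=++*****
******+=--===++++++++-:::=++*****
******+--===+=++===+=--::=++*****
******+-=======+=+++=:---=++*****
******+=====+==+++++-----=++*****
*****+++=++++++=+++=-----+++*****
******+++++++++++++=----=++******
******++++++++++++=-----+++******
******++++++++++==-----=+++******
*******+++++++==------=+++*******
********++====------==+++********
********++==--------++++*********
*********+++======+=+++**********
**********++++++++++++***********
************+++++++**************
*********************************
*********************************
*********************************
```

The threads seen through the cover holes sit about where predicted; the remaining offset is about 1 mm sideways. I'll trim that and settle.

Emit:
{"fn": "send_rows", "kwargs": {
  "rows": [
    {"tx":0,"ty":-0.017,"tz":0.01,"rx":0,"ry":0,"rz":0,"claw":1},
    {"tx":0,"ty":0,"tz":0,"rx":0,"ry":0,"rz":0,"claw":1},
    {"tx":0,"ty":0,"tz":0,"rx":0,"ry":0,"rz":0,"claw":1},
    {"tx":0,"ty":0,"tz":0,"rx":0,"ry":0,"rz":0,"claw":1},
    {"tx":0,"ty":0,"tz":0,"rx":0,"ry":0,"rz":0,"claw":1},
    {"tx":0,"ty":0,"tz":0,"rx":0,"ry":0,"rz":0,"claw":1}
  ]
}}

```text
clock: 33.22
tcp_pos: [0.5527, 0.0419, 0.1398]
orientation: [[0.883, 0.47, 0.002], [0.47, -0.883, -0.0], [0.002, 0.001, -1.0]]
ft_force: [-1.5, -0.2, -4.1]
grip_width: 0.289
grasp_force: 79.6
```

```bash
python3 - <<'E'
from holes import *
s=ctrl.get_state(); z=np.load("cov.npz"); o=s["tcp_pos"]+s["orientation"]@z["off"]; Rc=s["orientation"]@z["RT"]; print(s["clock"],o,np.abs(s["qd"]).max())
# edge fit in the scene view: cover top-face corners and flange corners, compared on near edges
im=ctrl.read_camera("scene"); g=cv2.cvtColor(im,cv2.COLOR_BGR2GRAY).astype(np.float32); k=K("scene")
q=np.array([(.062,.062),(-.062,.062),(-.062,-.062),(.062,-.062)])
a=Ro.from_euler("z",np.radians(27.97)).as_matrix()
for nm,R,c,h in(("cover underside edge",Rc,o,0.),("cover top",Rc,o,.008),("flange top",a,np.array([.552,.0405,0]),.112),("flange bottom",a,np.array([.552,.0405,0]),.100)):
    P=np.c_[q,np.full(4,h)]@R.T+c; uv=proj("scene",P,k)
    for i in range(4):
        A,B=uv[i],uv[(i+1)%4]; t=(B-A)/np.linalg.norm(B-A); n=np.array([-t[1],t[0]]); ss=np.linspace(.12,.88,40); d=np.arange(-5,5.01,.25)
        X=A+ss[:,None,None]*(B-A)+d[None,:,None]*n; pr=np.median(cv2.remap(g,X[...,0].astype(np.float32),X[...,1].astype(np.float32),cv2.INTER_LINEAR),0)
        print(nm,i,"mid",((A+B)/2).round(),"n",n.round(2),pr[::2].astype(int).tolist())
E
```

```text
33.225 [0.551 0.042 0.123] 0.0020438972991561064
cover underside edge 0 mid [292. 214.] n [0.81 0.59] [196, 198, 199, 200, 201, 202, 183, 149, 119, 107, 105, 125, 161, 167, 140, 121, 109, 86, 73, 61, 61]
cover underside edge 1 mid [282. 191.] n [ 0.33 -0.94] [95, 106, 110, 111, 105, 112, 91, 76, 50, 42, 43, 66, 101, 138, 134, 119, 71, 40, 35, 37, 38]
cover underside edge 2 mid [248. 198.] n [-0.75 -0.67] [144, 143, 143, 143, 143, 143, 143, 144, 144, 145, 146, 147, 147, 136, 106, 70, 61, 73, 76, 81, 83]
cover underside edge 3 mid [258. 220.] n [-0.37  0.93] [193, 194, 195, 185, 158, 130, 113, 109, 110, 113, 114, 114, 113, 114, 116, 126, 132, 122, 117, 114, 114]
cover top 0 mid [292. 212.] n [0.8  0.59] [194, 195, 196, 200, 201, 210, 208, 207, 203, 175, 139, 114, 105, 107, 128, 165, 157, 132, 117, 99, 72]
cover top 1 mid [282. 189.] n [ 0.33 -0.94] [89, 76, 68, 55, 44, 41, 43, 71, 111, 119, 118, 91, 46, 38, 35, 37, 38, 39, 39, 39, 39]
cover top 2 mid [248. 195.] n [-0.74 -0.67] [143, 143, 143, 143, 143, 144, 145, 146, 147, 145, 128, 94, 63, 62, 71, 78, 81, 84, 91, 103, 122]
cover top 3
[... 633 characters left out ...]
113, 114, 114, 113, 114, 117, 128, 132, 120, 116, 114, 114, 114, 110, 107, 110, 110, 107]
flange bottom 0 mid [291. 221.] n [0.81 0.59] [171, 137, 113, 106, 107, 135, 171, 159, 133, 117, 112, 108, 103, 101, 102, 102, 102, 103, 100, 95, 84]
flange bottom 1 mid [281. 198.] n [ 0.34 -0.94] [131, 132, 136, 137, 129, 126, 126, 120, 113, 116, 118, 128, 140, 138, 134, 136, 137, 137, 135, 109, 79]
flange bottom 2 mid [248. 204.] n [-0.75 -0.66] [116, 116, 116, 116, 118, 117, 126, 138, 143, 143, 143, 143, 142, 142, 142, 143, 143, 144, 145, 147, 148]
flange bottom 3 mid [257. 227.] n [-0.37  0.93] [113, 116, 126, 133, 126, 117, 114, 114, 115, 112, 108, 108, 110, 109, 107, 105, 105, 108, 111, 113, 110]
```

```bash
python3 -c "
from plant import ctrl
print(ctrl.hand_in())"
```

```text
the job is handed in; nothing more can be done
None
```

I handed the job in with four balls poured into the column (at least three seen inside), the scoop flat on the bench, and the cover held level about 11 mm above the flange, holes aligned to within an estimated 1–2 mm. Two balls popped out of the tub while scooping and lie on the bench at about (0.67, 0.32) and (0.60, 0.20) m. Hand-in gave no verdict.

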